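# Load the ring dryer

### The arm

A 7-joint arm with a two-finger parallel gripper is mounted at the origin on a cart in front of the work surface, level with it; the furniture and walls round the work are solid. World frame = base frame: x ahead of the robot, y to its left, z up, the work surface at z = 0. Lengths are in m, angles in rad, forces in N, time in s.
With the tool pointing down it reaches from about 0.4 to 0.875 m from the base axis. Payload 6.5 kg.
Tool frame: the origin (TCP) lies midway between the tips of the shut fingers; the grasp point (between the pads) lies 19 mm behind it; z points along the fingers, y is the direction in which the jaws open and shut (so a half turn about z gives the same grasp; the last joint's range is limited). The gripper opens to 88 mm and grips with 3 to 60 N. Pads are 18 mm wide; open, the fingers measure 123 mm over their backs; the gripper's body (75 mm by 187 mm) begins 45 mm behind the grasp point.
Start: joints at [-1.296, 0.536, -0.004, 1.538, 0.003, 1.067, -0.071], TCP at [0.217, 0.613, 0.239] pointing down, gripper open.
Joint ranges: [-2.7, 2.7], [-0.37, 2.16], [-1.27, 1.26], [0.24, 2.4], [-1.31, 4.45], [0.19, 1.91], [-2.76, 2.76]. Speed limits (rad/s): [2.39, 2.39, 3.14, 3.14, 3.14, 3.14, 3.14].

### API

Orientations are given as a 3x3 rotation matrix whose columns are the frame's x, y, z axes.
In Python, from station import env, cams, job gives the robot as it stands.
- The arm moves only by the shell command python3 -m pendant 'ROWS' [OPENING] [FORCE]. ROWS is JSON, a list of rows, each a list of 4 numbers: the shift along the tool's x, y, z each as a share of 40 mm, from -1 to 1, then the turn about the tool's z as a share of 0.08 rad, from -1 to 1. A call has 1 to 10 rows; each row shifts and turns the commanded pose from where the row before left it, along the tool's axes as they then stand; what a row does not reach is not made up. A row lasts 1/10 s, in which the tool goes at most 50 mm and 8.59 degrees, less where a joint would pass 70% of its speed; a pose out of reach is approached as far as the arm can. A call with a number of a shift or a turn outside -1 to 1 is refused whole. A call with a gripper value outside its range is refused whole. OPENING is the opening, from 0 (shut) to 1 (fully open), set as the call begins (- or left out, the last holds). The fingers move at their own pace and stop on an object; FORCE is the grip in N (left out, the last holds). Time passes only in rows, so rows that do not move let the fingers close. It gives the time, the measured TCP pose, the force and the opening at its end, in the units of the state.
- env.get_state(): the state, without advancing time (a new reading comes with each control period).
- cams.get_image(name): name is "side" or "top" or "wrist"; returns (picture, depth): 400x640x3 uint8, red, green, blue; 400x640 float32, m along the optical axis (not along the pixel's ray), 0 where there is no reading.
- cams.camera_model(name): a dict with "fx", "fy", "cx", "cy" (pixels), "distortion" ([k1, k2, p1, p2, k3] as OpenCV has them; the pictures are not rectified), "R" (3x3) and "t" (3): a world point X has camera coordinates R X + t; the wrist camera has in their place "T_tool_cam" (4x4, takes a point from camera to tool coordinates, whose origin is the TCP and whose axes are the flange's). Camera axes: x right, y down, z forward; pixel columns grow to the right and rows downward; lengths in m; the calibration is good to about 2 mm. A picture is of the moment at which its call begins: read the wrist's pose just before it. camera_model takes no time and is no camera call.
- job.finish_job(): hands the job in, once; it reports no verdict.
The state is a dict: "time": time; "joint_positions": joint angles; "dq": joint speeds; "joint_torque": joint torques, N m; "tool_pos": TCP position; "tool_rot": TCP orientation; "wrist_force": force on the tool from outside, world axes, zero at the start; "moment": the same for the moment, N m; "opening": finger opening in m.
Only numpy, scipy, OpenCV 4.12 (cv2) and the standard library are available. Lean on these libraries where they do the work, as an engineer would, in place of code of your own. Each camera call takes 0.05 s, during which the arm holds its last target.

### The job

Put the two steel casting rings that stand on the worktop into the round well of the dryer with the five already in it, so that all seven stand flat on its floor; the five stand badly, so shift them along into six round the wall and one in the middle to make room. Then tip the clear guard right back so that it stays up, turn the timer dial under it clockwise as far as it goes and leave it there, with the guard up. Leave the other things on the worktop where they are.

Things in the scene. Friction and masses are not known exactly. Their poses are not given: they have to be found in the camera images.
- dryer: Bench dryer, fixed: a white round drum, 192 mm across, 58 mm high, and a control pod on its right (-y) side. Origin: on the worktop under the drum's centre; x points from its front (vent slots, switch; nearest the robot) to its back, y to its left, z up. The pod's flat top is 45 mm above the worktop, 112 mm (x) by 92 mm (y), centred at (-20, -152) mm in this frame.
- liner: Steel liner of the dryer's round well, 168 mm inside diameter, fixed. Origin: well centre, 12 mm above the worktop; the flat floor is 4 mm above the origin, the rim 46 mm above it. Its yaw means nothing. Seven rings fit only as six round the wall (axes 54 to 57 mm from the centre) and one in the middle, with 3 mm of play between wall and middle ring.
- ring_a: Steel casting ring: an upright open tube, 54 mm outside diameter, 49 mm bore (2.5 mm wall), 60 mm tall, about 0.19 kg, lower outer edge bevelled 2 x 3 mm. Origin: centre of its lower end; z runs up its axis. Loose, stands in the well at the start; it slides on the floor when pushed from inside the bore, and pushes its neighbours along.
- ring_b: Steel casting ring: an upright open tube, 54 mm outside diameter, 49 mm bore (2.5 mm wall), 60 mm tall, about 0.19 kg, lower outer edge bevelled 2 x 3 mm. Origin: centre of its lower end; z runs up its axis. Loose, stands in the well at the start; it slides on the floor when pushed from inside the bore, and pushes its neighbours along.
- ring_c: Steel casting ring: an upright open tube, 54 mm outside diameter, 49 mm bore (2.5 mm wall), 60 mm tall, about 0.19 kg, lower outer edge bevelled 2 x 3 mm. Origin: centre of its lower end; z runs up its axis. Loose, stands in the well at the start; it slides on the floor when pushed from inside the bore, and pushes its neighbours along.
- ring_d: Steel casting ring: an upright open tube, 54 mm outside diameter, 49 mm bore (2.5 mm wall), 60 mm tall, about 0.19 kg, lower outer edge bevelled 2 x 3 mm. Origin: centre of its lower end; z runs up its axis. Loose, stands in the well at the start; it slides on the floor when pushed from inside the bore, and pushes its neighbours along.
- ring_e: Steel casting ring: an upright open tube, 54 mm outside diameter, 49 mm bore (2.5 mm wall), 60 mm tall, about 0.19 kg, lower outer edge bevelled 2 x 3 mm. Origin: centre of its lower end; z runs up its axis. Loose, stands in the well at the start; it slides on the floor when pushed from inside the bore, and pushes its neighbours along.
- ring_f: Steel casting ring: an upright open tube, 54 mm outside diameter, 49 mm bore (2.5 mm wall), 60 mm tall, about 0.19 kg, lower outer edge bevelled 2 x 3 mm. Origin: centre of its lower end; z runs up its axis. Loose, stands on the worktop at the start, to the left of the dryer.
- ring_g: Steel casting ring: an upright open tube, 54 mm outside diameter, 49 mm bore (2.5 mm wall), 60 mm tall, about 0.19 kg, lower outer edge bevelled 2 x 3 mm. Origin: centre of its lower end; z runs up its axis. Loose, stands on the worktop at the start, to the left of the dryer.
- guard (a joint): Hinge of the clear splash guard over the dial, rad: 0 shut, 2.15 right back against its stop. The hinge runs along the dryer's y, at the back of the pod; the guard opens upward and backward. A free hinge: past about 1.1 it falls back to its stop of its own weight, before that it falls shut. Right back, the tab's tip is 86 mm above the pod's top and 79 mm behind the hinge.
- guard_hinge (a point): Middle of the guard's hinge axis, 5 mm above the pod's top.
- guard_tab (a point): Grip point of the guard's black pull tab: 16 mm wide (along the hinge), 6 mm thick, sticks 33 mm forward from the middle of the guard's front face; this point is 19 mm from that face, 27 mm above the pod's top when shut, and 97 mm in front of and 22 mm above the hinge axis. The guard is a clear hood, 78 mm long, 72 mm wide, 50 mm high, open below.
- dial (a joint): Timer dial, rad: 0 to 1.40 at its end stop, turning clockwise seen from above; starts between 0 and 0.25; stays where it is left (0.04 N m friction).
- dial_grip (a point): On the dial's upright axis, 37 mm above the pod's top, 7 mm below the top of the black grip bar: 38 mm long, 14 mm wide, 32 mm high, bottom 12 mm above the pod. The point's x axis runs along the bar and turns with it: at joint value q it lies at +0.70 - q rad about z from the dryer's x axis.
- steel_pot: Bystander: light steel pot with a closed bottom, 52 mm across, 42 mm high, no casting ring. Origin under its centre. Stands among the rings on the worktop.
- tape_roll: Bystander: roll of tape lying flat, 60 mm across, 19 mm high. Origin under its centre.
- wax_tray: Bystander: black tray with pink wax, 62 x 98 x 25 mm, in front of the dryer. Origin under its centre.
- cast_white: Bystander: white dental cast, 60 x 77 x 26 mm, to the right of the dryer, toward the robot. Origin under its centre.
Not all that is in view belongs to the job. What is shaped like the ring_a but green or red is not meant. Leave any orange or purple look-alike of the ring_e alone.

How it is judged:
On the way, in this order (a step that is already met when the one before it is completed fails the run):
1. all seven rings stand flat on the floor of the well (z of ring_a in the frame of liner between 0.001 and 0.007 m and horizontal distance between each of ring_a, ring_b, ring_c, ring_d, ring_e, ring_f, ring_g and liner below 0.06 m and angle between each of ring_a, ring_b, ring_c, ring_d, ring_e, ring_f, ring_g's own z axis and vertical below 0.06 rad and z of ring_b in the frame of liner between 0.001 and 0.007 m and z of ring_c in the frame of liner between 0.001 and 0.007 m and z of ring_d in the frame of liner between 0.001 and 0.007 m and z of ring_e in the frame of liner between 0.001 and 0.007 m and z of ring_f in the frame of liner between 0.001 and 0.007 m and z of ring_g in the frame of liner between 0.001 and 0.007 m), for 0.2 s.
2. the guard is tipped back past 1.8 rad and the dial is turned past 1.25 rad (value of joint guard above 1.8 rad and value of joint dial above 1.25 rad), for 0.2 s.
At the end, for the whole second after the job is handed in: All seven rings upright (within 0.06 rad) in the well, standing on its floor (within 3 mm) with their axes less than 60 mm from its centre; guard tipped back past 1.8 rad; dial past 1.25 rad (its stop is at 1.40) (all of step 1 and all of step 2); the robot touches nothing.
It fails at once if the steel pot is moved more than 25 mm (distance of steel_pot from where it was at the start of the episode above 0.025 m).
It fails at once if the tape roll is moved more than 25 mm (distance of tape_roll from where it was at the start of the episode above 0.025 m).
It fails at once if the wax tray is moved more than 25 mm (distance of wax_tray from where it was at the start of the episode above 0.025 m).
It fails at once if the white cast is moved more than 25 mm (distance of cast_white from where it was at the start of the episode above 0.025 m).
It also fails if it takes over 72 s, if anything falls off the work surface, if the arm or the gripper's body presses on something with over 40 N, if the wrist force passes 120 N, or if a joint passes its speed limit or range.

## Working session

There is one attempt and no reset: what is moved stays moved. The work goes in short steps, Python scripts to look and compute and a shell command to move; the robot and the scene stay as the last step left them, time stands still between calls to the robot, and variables do not carry over. Pictures are saved under pics/ and viewed, and the job is handed in when it is done.

```bash
ls; mkdir -p pics; cat > h.py <<'E'
import numpy as np,cv2
from station import env,cams,job
def snap(n,f,crop=None,scale=1):
    s=env.get_state(); im,d=cams.get_image(n)
    np.savez(f'pics/{f}.npz',im=im,d=d,p=s['tool_pos'],R=s['tool_rot'])
    o=im[...,::-1]
    if crop: o=o[crop[1]:crop[3],crop[0]:crop[2]]
    if scale!=1:o=cv2.resize(o,None,fx=scale,fy=scale,interpolation=cv2.INTER_CUBIC)
    cv2.imwrite(f'pics/{f}.png',o); return im,d,s
def cam(n,p=None,R=None):
    m=cams.camera_model(n); K=np.array([[m['fx'],0,m['cx']],[0,m['fy'],m['cy']],[0,0,1]]);D=np.array(m['distortion'])
    if n=='wrist':
        T=np.array(m['T_tool_cam']); W=np.eye(4);W[:3,:3]=np.array(R);W[:3,3]=p; C=W@T
        Rc=C[:3,:3].T; t=-Rc@C[:3,3]
    else: Rc=np.array(m['R']);t=np.array(m['t'])
    return K,D,Rc,t
def ray(c,uv,z):
    K,D,R,t=c
    q=cv2.undistortPoints(np.array(uv,float).reshape(-1,1,2),K,D).reshape(-1,2)
    r=np.c_[q,np.ones(len(q))]@R; o=-R.T@t
    return o+r*((z-o[2])/r[:,2])[:,None]
def cloud(c,d):
    K,D,R,t=c; v,u=np.mgrid[0:d.shape[0],0:d.shape[1]]
    q=cv2.undistortPoints(np.stack([u,v],-1).reshape(-1,1,2).astype(float),K,D).reshape(-1,2)
    X=np.c_[q,np.ones(len(q))]*d.reshape(-1,1)
    return ((X-t)@R).reshape(*d.shape,3)
def proj(c,X):
    K,D,R,t=c
    return cv2.projectPoints(np.array(X,float).reshape(-1,1,3),cv2.Rodrigues(R)[0],t,K,D)[0].reshape(-1,2)
E
python3 - <<'E'
from h import *
s=env.get_state();print({k:np.round(v,3) for k,v in s.items()})
for n in('top','side','wrist'):
    snap(n,n+'0'); m=cams.camera_model(n);print(n,m)
E
```

```text
pics
{'time': np.float64(0.0), 'joint_positions': array([-1.296,  0.537, -0.004,  1.539,  0.003,  1.067, -0.071]), 'dq': array([ 0.   ,  0.001, -0.003,  0.001, -0.001,  0.001,  0.   ]), 'joint_torque': array([ 0.0000e+00, -5.7100e+01,  9.9100e-01, -2.5159e+01, -5.6000e-02,
        1.8000e-02,  0.0000e+00]), 'tool_pos': array([0.217, 0.612, 0.238]), 'tool_rot': array([[-0.943,  0.334, -0.   ],
       [ 0.334,  0.943, -0.002],
       [-0.   , -0.002, -1.   ]]), 'wrist_force': array([ 0.495,  0.065, -0.432]), 'moment': array([0.045, 0.001, 0.048]), 'opening': np.float64(0.088)}
top {'fx': 484.86579274222646, 'fy': 484.86579274222646, 'cx': 317.6937198143533, 'cy': 201.49894009997448, 'distortion': array([-0.08250373,  0.        ,  0.        ,  0.        ,  0.        ]), 'R': array([[-0.0282579 , -0.99948221, -0.01538827],
       [-0.9947254 ,  0.02963532, -0.09819942],
       [ 0.09860461,  0.01253219, -0.99504777]]), 't': array([-0.02736133,  0.59040427,  1.74001392])}
side {'fx': 471.31927889968074, 'fy': 471.31927889968074, 'cx': 329.40504131455975, 'cy': 203.08029169788196, 'distortion': array([-0.13992952,  0.        ,  0.        ,  0.        ,  0.        ]), 'R': array([[-0.99993791,  0.00278436, -0.01078952],
       [ 0.01027866,  0.60438676, -0.79662475],
       [ 0.00430295, -0.79668619, -0.60437786]]), 't': array([0.5831894 , 0.07600996, 1.32210365])}
wrist {'fx': 324.11242829107755, 'fy': 324.11242829107755, 'cx': 320.3583962180945, 'cy': 203.37658441035785, 'distortion': array([-0.04116612,  0.        ,  0.        ,  0.        ,  0.        ]), 'T_tool_cam': array([[ 1.10434481e-03, -9.54790798e-01, -2.97276491e-01,
         7.67265666e-02],
       [ 9.99999186e-01,  1.24421033e-03, -2.81275743e-04,
         1.04465673e-03],
       [ 6.38433973e-04, -2.97275939e-01,  9.54791395e-01,
        -1.45885278e-01],
       [ 0.00000000e+00,  0.00000000e+00,  0.00000000e+00,
         1.00000000e+00]])}
```

View pics/top0.png

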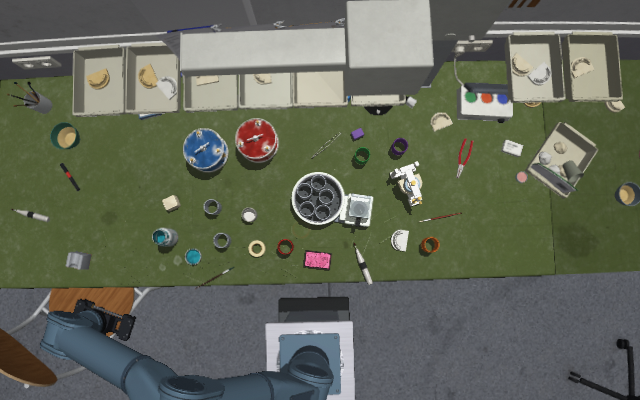

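View pics/side0.png

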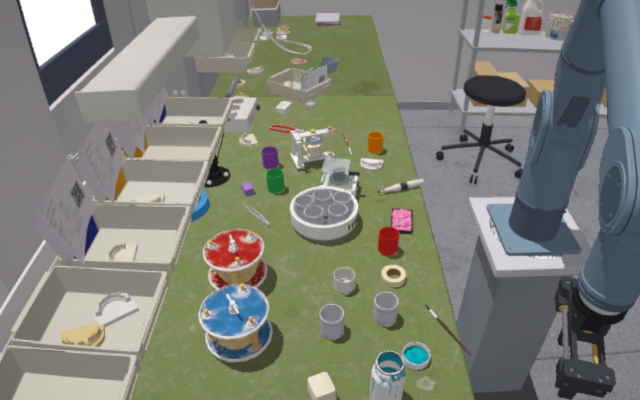

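View pics/wrist0.png

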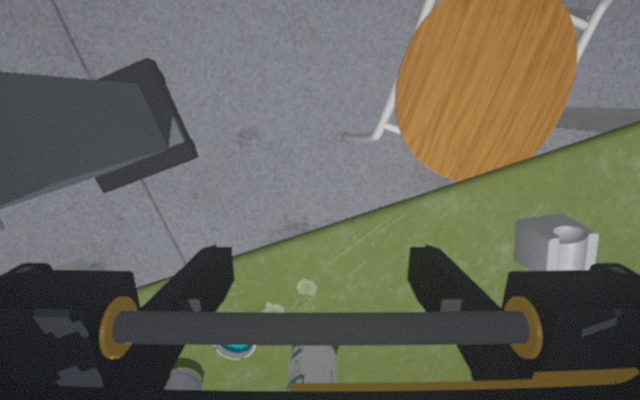

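```bash
python3 - <<'E'
import numpy as np,cv2
im=np.load('pics/top0.npz')['im'][...,::-1]
a=cv2.resize(im[165:275,190:350],None,fx=5,fy=5,interpolation=cv2.INTER_CUBIC);cv2.imwrite('pics/a.png',a)
b=cv2.resize(im[160:245,285:385],None,fx=7,fy=7,interpolation=cv2.INTER_CUBIC);cv2.imwrite('pics/b.png',b)
E
```

```text
(no output)
```

View pics/a.png

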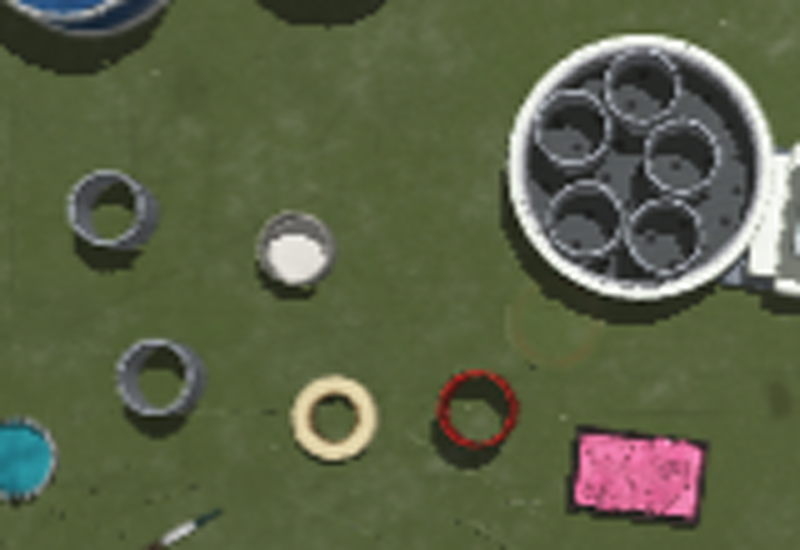

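View pics/b.png

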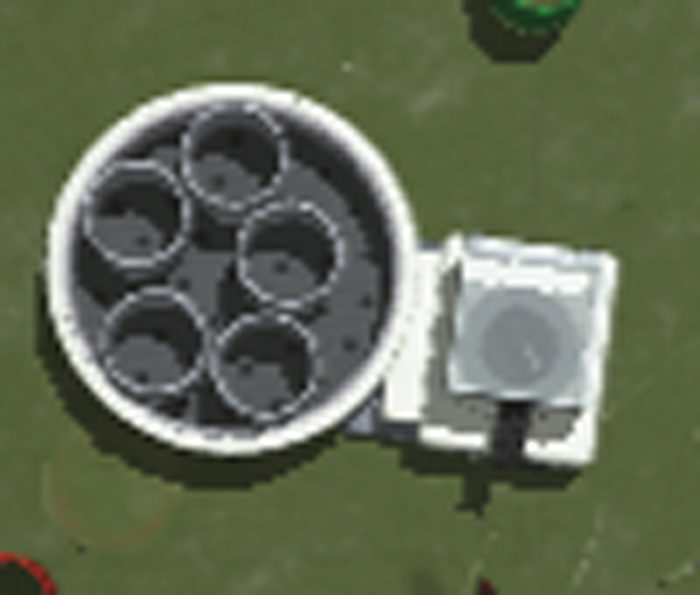

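```bash
cat >> h.py <<'E'
def ortho(c,im,z,x0,x1,y0,y1,s=2000):
    # rows: x decreasing from x1, cols: y decreasing from y1
    nx=int((x1-x0)*s);ny=int((y1-y0)*s)
    X,Y=np.meshgrid(x1-np.arange(nx)/s,y1-np.arange(ny)/s,indexing='ij')
    p=proj(c,np.stack([X,Y,np.full_like(X,z)],-1)).reshape(nx,ny,2).astype(np.float32)
    return cv2.remap(im,p[...,0],p[...,1],cv2.INTER_CUBIC)
def circ(g,x1,y1,r,guess,s=2000,w=0.012,bright=True):
    # ring score: bright rim along circle of radius r
    th=np.linspace(0,2*np.pi,90,endpoint=False);best=None
    g=cv2.GaussianBlur(g.astype(np.float32),(0,0),1.5)
    for dx in np.arange(-w,w,.0005):
        for dy in np.arange(-w,w,.0005):
            cx,cy=guess[0]+dx,guess[1]+dy
            def smp(rr): 
                a=((x1-cx-rr*np.cos(th))*s).astype(int).clip(0,g.shape[0]-1);b=((y1-cy-rr*np.sin(th))*s).astype(int).clip(0,g.shape[1]-1);return g[a,b]
            v=(smp(r)*2-smp(r-.005)-smp(r+.005)).mean()
            if best is None or v>best[0]:best=(v,cx,cy)
    return best
E
python3 - <<'E'
from h import *
f=np.load('pics/top0.npz');im=f['im'];c=cam('top')
A=lambda u,v:(190+u/5-.4,165+v/5-.4)
B=lambda u,v:(285+u/7-.4,160+v/7-.4)
def loc(uv,z,r,w=.01):
    g=ray(c,[uv],z)[0]; x1,y1=g[0]+.12,g[1]+.12
    o=cv2.cvtColor(ortho(c,im,z,x1-.24,x1,y1-.24,y1),cv2.COLOR_RGB2GRAY)
    b=circ(o,x1,y1,r,g,w=w); print(uv,np.round(g,4),np.round(b,4));return np.array(b[1:])
for uv in[(106,208),(157,378)]:loc(A(*uv),.06,.0258)
print('pot');loc(A(295,248),.042,.025)
print('drum');d=loc(B(233,268),.058,.090,.015)
R=[]
for uv in[(234,157),(136,214),(290,253),(155,341),(265,364)]:R.append(loc(B(*uv),.076,.0258))
R=np.array(R);print(np.round((R-d)*1e3,1),np.round(np.hypot(*(R-d).T)*1e3,1))
P=cloud(c,f['d'])
import itertools
print([round(np.hypot(*(R[i]-R[j]))*1e3,1) for i,j in itertools.combinations(range(5),2)])
print('guard pts',np.round(ray(c,[B(512,440),B(510,400)],.072),4))
print('pod corners z.045',np.round(ray(c,[B(455,232),B(617,255),B(596,462),B(385,420)],.045),4))
E
```

```text
(210.79999999999998, 206.2) [0.5807 0.3411 0.06  ] [104.4028   0.5817   0.3411]
(221.0, 240.2) [0.4574 0.3051 0.06  ] [95.9888  0.4584  0.3071]
pot
(248.6, 214.2) [0.5493 0.2071 0.042 ] [44.0185  0.5513  0.2091]
drum
(317.8857142857143, 197.88571428571427) [ 0.5995 -0.0459  0.058 ] [ 1.531008e+02  5.995000e-01 -4.440000e-02]
(318.02857142857147, 182.0285714285714) [ 0.6544 -0.0482  0.076 ] [ 8.33949e+01  6.55400e-01 -4.87000e-02]
(304.02857142857147, 190.17142857142858) [0.6267 0.0024 0.076 ] [1.069781e+02 6.272000e-01 1.900000e-03]
(326.02857142857147, 195.74285714285713) [ 0.6044 -0.0753  0.076 ] [ 1.142188e+02  6.039000e-01 -7.530000e-02]
(306.7428571428572, 208.31428571428572) [ 0.5616 -0.0056  0.076 ] [ 1.047155e+02  5.616000e-01 -6.100000e-03]
(322.45714285714286, 211.6) [ 0.5482 -0.0609  0.076 ] [ 1.065771e+02  5.477000e-01 -6.140000e-02]
[[ 55.9  -4.3]
 [ 27.7  46.3]
 [  4.4 -30.9]
 [-37.9  38.3]
 [-51.7 -17. ]] [56.1 54.  31.2 53.9 54.5]
[np.float64(58.0), np.float64(57.9), np.float64(103.1), np.float64(108.4), np.float64(80.6), np.float64(66.1), np.float64(101.6), np.float64(81.1), np.float64(57.8), np.float64(57.1)]
guard pts [[ 0.5063 -0.1847  0.072 ]
 [ 0.5266 -0.1844  0.072 ]]
pod corners z.045 [[ 0.6162 -0.161   0.045 ]
 [ 0.6017 -0.2443  0.045 ]
 [ 0.4952 -0.2293  0.045 ]
 [ 0.52   -0.1217  0.045 ]]
```

```bash
cat >> h.py <<'E'
def go(x=None,y=None,z=None,face=None,start=None):
    """print shift in tool units (of 40mm) and turn units (0.08) so that tool y points along world angle face (deg, mod 180)"""
    s=env.get_state();p=np.array(s['tool_pos']) if start is None else np.array(start);R=np.array(s['tool_rot'])
    t=np.array([x if x is not None else p[0],y if y is not None else p[1],z if z is not None else p[2]])
    yaw=np.degrees(np.arctan2(R[1,1],R[0,1]))
    out=R.T@(t-p)/.04
    print('t',round(float(s['time']),2),'at',np.round(p,4),'yaw',round(yaw,1),'F',np.round(s['wrist_force'],1),'op',round(float(s['opening']),4),'j7',round(float(s['joint_positions'][6]),2))
    print(' total',np.round(out,2),'minrows',int(np.ceil(np.linalg.norm(out)-.001)))
    if face is not None:
        d=(face-yaw+90)%180-90; print(' turn total',round(-np.radians(d)/.08,2),'or',round(-np.radians(d-180*np.sign(d))/.08,2))
E
python3 -c "
from h import *
go(.65,-.04,.2386,98)"
```

```text
t 0.15 at [0.2171 0.6122 0.2381] yaw 70.5 F [-0.2 -0.5 -0. ] op 0.0884 j7 -0.07
 total [-15.65 -11.75   0.  ] minrows 20
 turn total -6.0 or 33.27
```

```bash
python3 -m pendant '[[-0.78,-0.59,0,0],[-0.78,-0.59,0,0],[-0.78,-0.59,0,0],[-0.78,-0.59,0,0],[-0.78,-0.59,0,0],[-0.78,-0.59,0,0],[-0.78,-0.59,0,0],[-0.78,-0.59,0,0],[-0.78,-0.59,0,0],[-0.78,-0.59,0,0]]' 0 20; python3 -m pendant '[[-0.78,-0.59,0,0],[-0.78,-0.59,0,0],[-0.78,-0.59,0,0],[-0.78,-0.59,0,0],[-0.78,-0.59,0,0],[-0.78,-0.59,0,0],[-0.78,-0.59,0,0],[-0.78,-0.59,0,0],[-0.78,-0.59,0,0],[-0.78,-0.59,0,0]]'; python3 -c "
from h import *
go(.65,-.04,.2386,98)
snap('wrist','w1')"
```

```text
time: 1.15
tool_pos: [0.433, 0.2844, 0.2387]
tool_rot: [[-0.943, 0.334, -0.0], [0.334, 0.943, -0.0], [0.0, -0.0, -1.0]]
wrist_force: [-0.8, 1.2, -0.0]
opening: 0.0104
time: 2.15
tool_pos: [0.6482, -0.0421, 0.2385]
tool_rot: [[-0.943, 0.334, -0.0], [0.334, 0.943, 0.0], [0.0, 0.0, -1.0]]
wrist_force: [0.9, 0.4, 0.8]
opening: 0.0004
t 2.15 at [ 0.6482 -0.0421  0.2385] yaw 70.5 F [0.9 0.4 0.8] op 0.0004 j7 1.33
 total [-0.03  0.06 -0.  ] minrows 1
 turn total -6.0 or 33.27
```

View pics/w1.png

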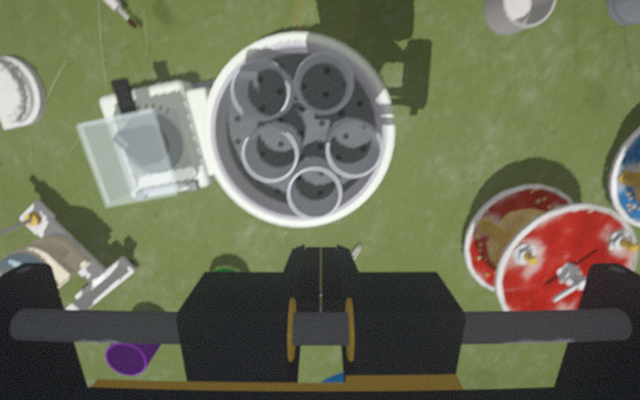

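```bash
cat >> h.py <<'E'
def wfit(f,uvs,z=.076,r=.0258,w=.01,n='wrist'):
    f=np.load(f'pics/{f}.npz');c=cam(n,f['p'],f['R']);out=[]
    for uv in uvs:
        g=ray(c,[uv],z)[0]; m=r+.03; x1,y1=g[0]+m,g[1]+m
        o=cv2.cvtColor(ortho(c,f['im'],z,x1-2*m,x1,y1-2*m,y1),cv2.COLOR_RGB2GRAY)
        b=circ(o,x1,y1,r,g,w=w); out.append(b[1:]); print(uv,np.round(g[:2],4),np.round(b,4))
    return np.array(out)
def rel(R,d):
    for q in (np.array(R)-d)*1e3: print(np.round(q,1),'r',round(np.hypot(*q),1),'ang',round(np.degrees(np.arctan2(q[1],q[0]))%360,1))
E
python3 -c "
from h import *
d=wfit('w1',[(301,128)],.058,.090,.015)[0]
rel(wfit('w1',[(261,91),(324,84),(271,153),(354,148),(314,193)]),d)"
```

```text
(301, 128) [ 0.5922 -0.0416] [ 8.46531e+01  5.98200e-01 -4.56000e-02]
(261, 91) [ 0.5483 -0.0628] [ 6.74822e+01  5.46800e-01 -6.38000e-02]
(324, 84) [ 0.5618 -0.0071] [ 4.09488e+01  5.60300e-01 -7.10000e-03]
(271, 153) [ 0.6036 -0.0752] [ 1.162243e+02  6.041000e-01 -7.770000e-02]
(354, 148) [0.6254 0.0007] [7.20237e+01 6.26400e-01 2.00000e-04]
(314, 193) [ 0.6544 -0.05  ] [ 1.225683e+02  6.554000e-01 -5.050000e-02]
[-51.3 -18.2] r 54.5 ang 199.6
[-37.9  38.5] r 54.0 ang 134.6
[  5.9 -32.1] r 32.7 ang 280.4
[28.2 45.8] r 53.8 ang 58.4
[57.2 -4.9] r 57.5 ang 355.1
```

```bash
python3 -c "
from h import *
go(.547,-.063,.1,98)"
```

```text
t 2.2 at [ 0.6504 -0.0501  0.2386] yaw 70.1 F [ 1.  -5.3  0.4] op 0.0001 j7 1.34
 total [ 2.33 -1.17  3.46] minrows 5
 turn total -6.09 or 33.18
```

```bash
python3 -m pendant '[[0.6,-0.3,0,0],[0.6,-0.3,0,0],[0.6,-0.3,0,0],[0.53,-0.27,0,0],[0,0,0.9,-1],[0,0,0.9,-1],[0,0,0.9,-1],[0,0,0.6,-1],[0,0,0.16,-1],[0,0,0,-1]]'; python3 -m pendant '[[0,0,0,0]]'; python3 -c "
from h import *
go(.547,-.063,.042,98)"
```

```text
time: 3.2
tool_pos: [0.5427, -0.0535, 0.0986]
tool_rot: [[-0.99, -0.142, -0.003], [-0.142, 0.99, 0.0], [0.003, 0.001, -1.0]]
wrist_force: [0.5, -0.6, 0.8]
opening: 0.0008
time: 3.3
tool_pos: [0.5437, -0.0537, 0.0998]
tool_rot: [[-0.99, -0.139, -0.001], [-0.139, 0.99, 0.0], [0.001, 0.0, -1.0]]
wrist_force: [0.6, 0.6, 0.5]
opening: 0.0006
t 3.3 at [ 0.5437 -0.0537  0.0998] yaw 98.0 F [0.6 0.6 0.5] op 0.0006 j7 1.79
 total [-0.05 -0.24  1.45] minrows 2
 turn total 0.0 or -39.27
```

```bash
python3 -m pendant '[[-0.05,-0.24,0,0],[0,0,0.75,0],[0,0,0.7,0],[0,0.2,0,0],[0,0.25,0,0],[0.03,0.2,0,0],[0,0,0,0]]'; python3 -c "
from h import *
go(.543,-.037,.042,98)"
```

```text
time: 4.0
tool_pos: [0.5432, -0.0355, 0.0436]
tool_rot: [[-0.99, -0.141, 0.002], [-0.141, 0.99, 0.001], [-0.002, 0.0, -1.0]]
wrist_force: [0.0, -0.6, 0.7]
opening: 0.0002
t 4.0 at [ 0.5432 -0.0355  0.0436] yaw 98.1 F [ 0.  -0.6  0.7] op 0.0002 j7 1.77
 total [ 0.01 -0.04  0.04] minrows 1
 turn total 0.02 or -39.25
```

```bash
python3 -m pendant '[[0,0,-0.75,0],[0,0,-0.75,-1],[0,0,-0.1,-1],[0,0,0,-1],[0,0,0,-1],[0,0,0,-1],[0,0,0,-1],[0,0,0,-1],[0,0,0,-1],[0,0,0,0]]'; python3 -c "
from h import *
go(.6045,-.077,.1,140)
snap('wrist','w2')"
```

```text
time: 5.0
tool_pos: [0.5433, -0.0372, 0.1074]
tool_rot: [[-0.711, -0.703, 0.002], [-0.703, 0.711, 0.0], [-0.002, -0.001, -1.0]]
wrist_force: [-0.8, 0.5, -0.5]
opening: 0.0003
t 5.0 at [ 0.5433 -0.0372  0.1074] yaw 134.7 F [-0.8  0.5 -0.5] op 0.0003 j7 2.29
 total [-0.39 -1.78  0.19] minrows 2
 turn total -1.16 or 38.11
```

View pics/w2.png

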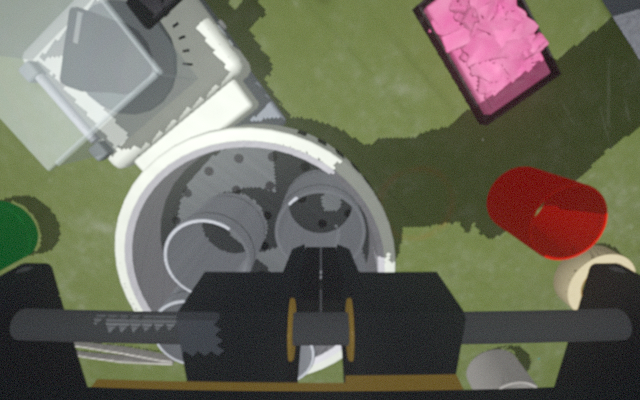

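```bash
python3 -c "
from h import *
rel(wfit('w2',[(319,222),(211,255)]),(.599,-.045))"
```

```text
(319, 222) [ 0.537  -0.0441] [35.0541  0.5285 -0.0541]
(211, 255) [ 0.5984 -0.0755] [ 8.90399e+01  6.02400e-01 -7.55000e-02]
[-70.5  -9.1] r 71.1 ang 187.4
[  3.4 -30.5] r 30.7 ang 276.3
```

```bash
python3 -m pendant '[[-0.2,-0.88,0,0],[-0.2,-0.88,0,0],[0,0,0.3,0],[0,0,0.75,0],[0,0,0.6,0],[0,-0.2,0,0],[-0.05,-0.25,0,0],[-0.05,-0.25,0,0],[0,-0.1,0,0],[0,0,0,0]]'; python3 -c "
from h import *
go(.6285,-.0975,.042,140)"
```

```text
time: 6.05
tool_pos: [0.6303, -0.0972, 0.0415]
tool_rot: [[-0.712, -0.702, 0.003], [-0.702, 0.712, -0.001], [-0.001, -0.002, -1.0]]
wrist_force: [-0.1, 0.2, 0.7]
opening: 0.0
t 6.05 at [ 0.6303 -0.0972  0.0415] yaw 134.6 F [-0.1  0.2  0.7] op 0.0 j7 2.38
 total [ 0.04  0.03 -0.01] minrows 1
 turn total -1.18 or 38.09
```

```bash
python3 -m pendant '[[0,0,-0.9,0],[0,0,-1,1],[0,0,-1,1],[0,0,-1,1],[0,0,-1,1],[0,0,0,1],[0,0,0,1],[0,0,0,1],[0,0,0,1],[0,0,0,1]]'; python3 -m pendant '[[0,0,0,1],[0,0,0,1],[0,0,0,1],[0,0,0,1],[0,0,0,1],[-0.3,1.0,0,1],[-0.3,0.6,0,1],[0,0,0,0.5],[0,0,0,0]]' 1 20; python3 -c "
from h import *
go(.458,.307,.24,58)
snap('wrist','w3')"
```

```text
time: 7.05
tool_pos: [0.6288, -0.0959, 0.2369]
tool_rot: [[-0.998, -0.056, 0.001], [-0.056, 0.998, 0.0], [-0.001, 0.0, -1.0]]
wrist_force: [-0.3, 0.1, 0.6]
opening: 0.0003
time: 7.95
tool_pos: [0.6745, -0.0444, 0.2365]
tool_rot: [[-0.858, 0.514, 0.0], [0.514, 0.858, 0.0], [-0.0, 0.0, -1.0]]
wrist_force: [1.0, -0.1, 0.3]
opening: 0.0707
t 7.95 at [ 0.6745 -0.0444  0.2365] yaw 59.1 F [ 1.  -0.1  0.3] op 0.0707 j7 1.14
 total [ 9.16  4.76 -0.09] minrows 11
 turn total 0.24 or -39.03
```

View pics/w3.png

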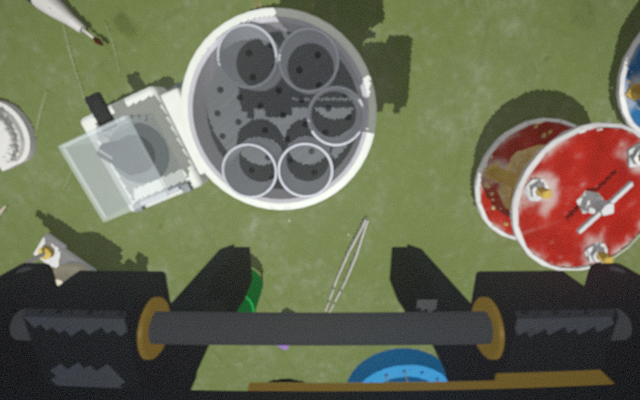

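```bash
python3 -c "
from h import *
d=wfit('w3',[(281,110)],.058,.090,.015)[0]
rel(wfit('w3',[(248,57),(309,61),(337,116),(305,169),(249,170)],w=.006),d)
f=np.load('pics/w3.npz')
cv2.imwrite('pics/w3c.png',cv2.resize(f['im'][0:220,170:390,::-1],None,fx=2.7,fy=2.7,interpolation=cv2.INTER_CUBIC))"
```

```text
(281, 110) [ 0.5951 -0.0401] [ 8.44027e+01  5.97100e-01 -4.71000e-02]
(248, 57) [ 0.543  -0.0386] [ 6.08953e+01  5.41500e-01 -3.96000e-02]
(309, 61) [0.5735 0.0055] [4.70972e+01 5.72500e-01 4.50000e-03]
(337, 116) [0.6267 0.0031] [8.5809e+01 6.2620e-01 1.6000e-03]
(305, 169) [ 0.6537 -0.0479] [ 1.383183e+02  6.547000e-01 -4.890000e-02]
(249, 170) [ 0.6268 -0.0947] [ 1.284765e+02  6.278000e-01 -9.620000e-02]
[-55.6   7.5] r 56.1 ang 172.3
[-24.7  51.6] r 57.2 ang 115.6
[29.1 48.7] r 56.7 ang 59.1
[57.5 -1.8] r 57.6 ang 358.2
[ 30.7 -49.1] r 57.9 ang 302.0
```

View pics/w3c.png

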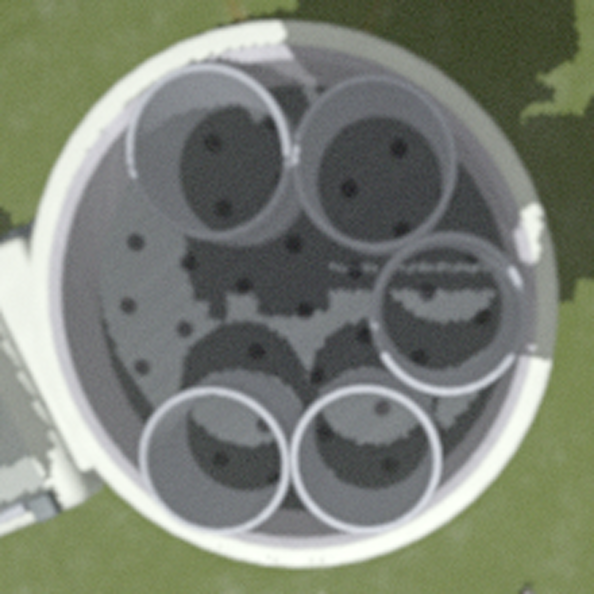

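```bash
python3 -m pendant '[[0.83,0.44,0,0],[0.83,0.44,0,0],[0.83,0.44,0,0],[0.83,0.44,0,0],[0.83,0.44,0,0],[0.83,0.44,0,0],[0.83,0.44,0,0],[0.83,0.44,0,0],[0.83,0.44,0,0],[0.83,0.44,0,0]]' 1 20;  python3 -m pendant '[[0.83,0.44,0.5,0],[0,0,0.5,0],[0,0,0,0]]'; python3 -c "
from h import *
go(.458,.307,.24,58)
snap('wrist','w4')"
```

```text
time: 9.0
tool_pos: [0.4795, 0.2764, 0.2369]
tool_rot: [[-0.857, 0.515, 0.001], [0.515, 0.857, 0.0], [-0.0, 0.001, -1.0]]
wrist_force: [0.6, 0.5, -0.5]
opening: 0.088
time: 9.3
tool_pos: [0.4589, 0.3076, 0.1946]
tool_rot: [[-0.858, 0.513, -0.003], [0.513, 0.858, -0.003], [0.001, -0.004, -1.0]]
wrist_force: [0.4, -0.2, -0.1]
opening: 0.0882
t 9.3 at [0.4589 0.3076 0.1946] yaw 59.1 F [ 0.4 -0.2 -0.1] op 0.0882 j7 0.42
 total [ 0.01 -0.03 -1.14] minrows 2
 turn total 0.25 or -39.02
```

View pics/w4.png

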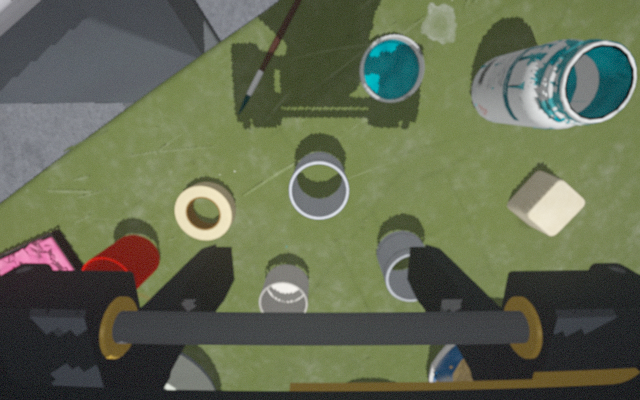

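```bash
python3 -c "
from h import *
r=wfit('w4',[(319,190),(404,277)],z=.06)
go(r[0][0],r[0][1],.047)"
```

```text
(319, 190) [0.4565 0.3081] [169.9386   0.4565   0.3071]
(404, 277) [0.5745 0.3345] [68.0508  0.5795  0.3415]
t 9.35 at [0.4605 0.307  0.1959] yaw 59.0 F [ 0.7 -0.3  0.7] op 0.088 j7 0.42
 total [ 0.09 -0.04  3.72] minrows 4
```

```bash
python3 -m pendant '[[0.09,-0.04,0.9,0],[0,0,0.95,0],[0,0,0.95,0],[0,0,0.9,0],[0,0,0,0]]'; python3 -m pendant '[[0,0,0,0],[0,0,0,0],[0,0,0,0],[0,0,0,0]]' 0.4 25; python3 -c "
from h import *
go(.458,.307,.24,58)"
```

```text
time: 9.85
tool_pos: [0.4558, 0.3058, 0.0457]
tool_rot: [[-0.856, 0.516, -0.005], [0.516, 0.856, -0.005], [0.002, -0.006, -1.0]]
wrist_force: [-0.4, -0.3, -0.7]
opening: 0.088
time: 10.25
tool_pos: [0.4578, 0.3094, 0.0499]
tool_rot: [[-0.857, 0.515, 0.002], [0.515, 0.857, 0.001], [-0.001, 0.002, -1.0]]
wrist_force: [-1.0, -1.1, 1.0]
opening: 0.0584
t 10.25 at [0.4578 0.3094 0.0499] yaw 59.0 F [-1.  -1.1  1. ] op 0.0584 j7 0.45
 total [-0.04 -0.04 -4.75] minrows 5
 turn total 0.22 or -39.05
```

```bash
python3 -m pendant '[[0,0,0.07,0],[0,0,0,0],[0,0,0,0]]' 0.4 25; python3 -m pendant '[[0,0,-0.5,0],[0,0,-1,0],[0,0,-1,0]]'; python3 -c "
from h import *
go(.568,-.092,.18,57)"
```

```text
time: 10.55
tool_pos: [0.4578, 0.3094, 0.0473]
tool_rot: [[-0.857, 0.515, 0.002], [0.515, 0.857, 0.001], [-0.001, 0.002, -1.0]]
wrist_force: [-3.0, -2.4, 14.9]
opening: 0.0529
time: 10.85
tool_pos: [0.4562, 0.3085, 0.1463]
tool_rot: [[-0.857, 0.515, -0.001], [0.515, 0.857, -0.001], [0.001, -0.002, -1.0]]
wrist_force: [-0.6, 0.3, -1.4]
opening: 0.0531
t 10.85 at [0.4562 0.3085 0.1463] yaw 59.0 F [-0.6  0.3 -1.4] op 0.0531 j7 0.43
 total [-7.55 -7.15 -0.84] minrows 11
 turn total 0.44 or -38.83
```

```bash
python3 -m pendant '[[-0.63,-0.6,-0.2,0],[-0.63,-0.6,-0.2,0],[-0.63,-0.6,-0.2,0],[-0.63,-0.6,0,0],[-0.63,-0.6,0,0],[-0.63,-0.6,0,0],[-0.63,-0.6,0,0],[-0.63,-0.6,0,0],[-0.63,-0.6,0,0],[-0.63,-0.6,0,0]]'; python3 -m pendant '[[-0.63,-0.6,0,0.2],[-0.63,-0.6,0,0.2],[0,0,0,0]]'; python3 -c "
from h import *
go(.568,-.092,.18,57)
snap('wrist','w5')"
```

```text
time: 11.85
tool_pos: [0.5495, -0.0278, 0.1696]
tool_rot: [[-0.857, 0.515, -0.0], [0.515, 0.857, 0.0], [0.0, 0.0, -1.0]]
wrist_force: [-0.8, -0.5, -1.7]
opening: 0.053
time: 12.15
tool_pos: [0.5676, -0.1001, 0.1698]
tool_rot: [[-0.836, 0.548, 0.001], [0.548, 0.836, -0.004], [-0.003, -0.002, -1.0]]
wrist_force: [-0.8, -0.1, -2.3]
opening: 0.053
t 12.15 at [ 0.5676 -0.1001  0.1698] yaw 56.7 F [-0.8 -0.1 -2.3] op 0.053 j7 1.2
 total [ 0.1   0.17 -0.25] minrows 1
 turn total -0.06 or 39.21
```

View pics/w5.png

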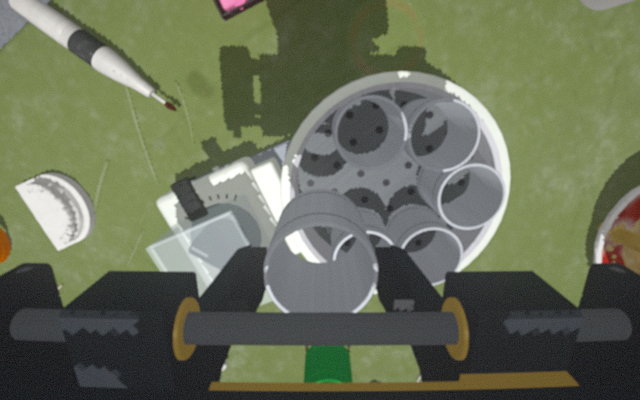

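```bash
python3 -m pendant '[[0.1,0.17,0.4,0],[0,0,0.4,0],[0,0,0,0],[0,0,0,0]]'; python3 -c "
from h import *
go(.568,-.092,.0633,57)"
```

```text
time: 12.6
tool_pos: [0.5675, -0.085, 0.1376]
tool_rot: [[-0.841, 0.541, -0.001], [0.541, 0.841, 0.0], [0.001, -0.0, -1.0]]
wrist_force: [0.7, -0.0, -2.1]
opening: 0.0534
t 12.6 at [ 0.5675 -0.085   0.1376] yaw 57.2 F [ 0.7 -0.  -2.1] op 0.0534 j7 1.2
 total [-0.11 -0.14  1.86] minrows 2
 turn total 0.05 or -39.22
```

```bash
python3 -m pendant '[[-0.1,-0.14,0,0],[0,0,0.4,0],[0,0,0.3,0],[0,0,0,0],[0,0,0,0]]'; python3 -c "
from h import *
go(.568,-.092,.0633,57)"
```

```text
time: 13.1
tool_pos: [0.5681, -0.0929, 0.1097]
tool_rot: [[-0.84, 0.542, -0.0], [0.542, 0.84, 0.0], [0.0, -0.0, -1.0]]
wrist_force: [0.2, 0.2, -2.2]
opening: 0.0529
t 13.1 at [ 0.5681 -0.0929  0.1097] yaw 57.2 F [ 0.2  0.2 -2.2] op 0.0529 j7 1.22
 total [0.01 0.02 1.16] minrows 2
 turn total 0.04 or -39.23
```

Ring bottom is now ~14 mm below neighbour tops with no contact. Descend.

```bash
python3 -m pendant '[[0,0,0.4,0],[0,0,0.4,0],[0,0,0.36,0],[0,0,0,0]]'; python3 -c "
from h import *
go(.568,-.092,.0633,57)"
```

```text
time: 13.5
tool_pos: [0.5682, -0.0927, 0.0625]
tool_rot: [[-0.84, 0.542, -0.0], [0.542, 0.84, 0.0], [0.0, -0.0, -1.0]]
wrist_force: [-0.7, -0.2, -2.2]
opening: 0.0533
t 13.5 at [ 0.5682 -0.0927  0.0625] yaw 57.2 F [-0.7 -0.2 -2.2] op 0.0533 j7 1.24
 total [ 0.01  0.01 -0.02] minrows 1
 turn total 0.04 or -39.23
```

```bash
python3 -m pendant '[[0,0,0,0],[0,0,0,0],[0,0,0,0]]' 0.75; python3 -m pendant '[[0,0,-0.8,0],[0,0,-1,0],[0,0,-1,0],[0,0,-1,0]]'; python3 -c "
from h import *
go(.58,.341,.2,70)
snap('wrist','w6')"
```

```text
time: 13.8
tool_pos: [0.5684, -0.0928, 0.0637]
tool_rot: [[-0.84, 0.542, 0.001], [0.542, 0.84, -0.0], [-0.001, 0.0, -1.0]]
wrist_force: [0.6, 0.2, 0.1]
opening: 0.066
time: 14.2
tool_pos: [0.5679, -0.0928, 0.2171]
tool_rot: [[-0.84, 0.542, 0.0], [0.542, 0.84, -0.0], [-0.0, 0.0, -1.0]]
wrist_force: [0.4, -0.5, 0.4]
opening: 0.0663
t 14.2 at [ 0.5679 -0.0928  0.2171] yaw 57.2 F [ 0.4 -0.5  0.4] op 0.0663 j7 1.19
 total [5.62 9.28 0.43] minrows 11
 turn total -2.8 or 36.47
```

View pics/w6.png

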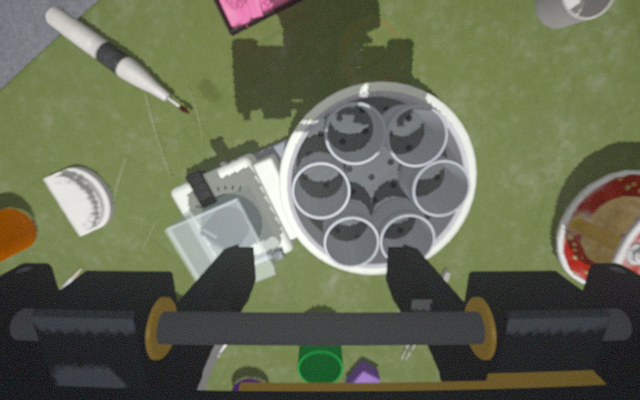

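Six rings now stand round the wall, newest at (321,190). I'll measure them against a middle slot.

```bash
python3 -c "
from h import *
d=wfit('w6',[(379,177)],.058,.090,.015)[0]
R=wfit('w6',[(321,190),(355,132),(418,135),(441,188),(409,241),(353,242)],w=.006);rel(R,(.598,-.046))
from scipy.optimize import minimize
m=minimize(lambda c:-np.min(np.hypot(*(R-c).T)),[.598,-.046],method='Nelder-Mead');print(m.x,m.fun, np.hypot(*(R-m.x).T))
f=np.load('pics/w6.npz')
cv2.imwrite('pics/w6c.png',cv2.resize(f['im'][70:290,270:490,::-1],None,fx=2.7,fy=2.7,interpolation=cv2.INTER_CUBIC))"
```

```text
(379, 177) [ 0.5918 -0.0398] [ 7.14723e+01  6.01800e-01 -4.68000e-02]
(321, 190) [ 0.5685 -0.0912] [ 1.542652e+02  5.690000e-01 -9.220000e-02]
(355, 132) [ 0.5405 -0.0381] [ 9.94158e+01  5.42000e-01 -3.91000e-02]
(418, 135) [0.5724 0.0071] [6.33499e+01 5.72900e-01 5.60000e-03]
(441, 188) [0.6265 0.0026] [1.076831e+02 6.275000e-01 2.600000e-03]
(409, 241) [ 0.6573 -0.0473] [ 1.037699e+02  6.558000e-01 -4.880000e-02]
(353, 242) [ 0.6288 -0.0933] [ 1.417981e+02  6.288000e-01 -9.630000e-02]
[-29.  -46.2] r 54.6 ang 237.9
[-56.    6.9] r 56.4 ang 173.0
[-25.1  51.6] r 57.3 ang 115.9
[29.5 48.6] r 56.8 ang 58.8
[57.8 -2.8] r 57.8 ang 357.3
[ 30.8 -50.3] r 59.0 ang 301.4
[ 0.60007215 -0.04596842] -0.05575833244721721 [0.05576068 0.05843753 0.05823191 0.05575833 0.05575882 0.05794432]
```

View pics/w6c.png

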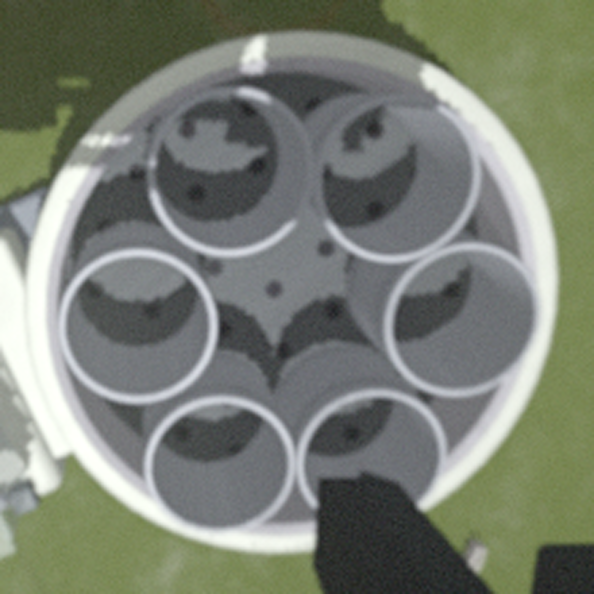

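```bash
python3 -m pendant '[[0.47,0.77,0,0],[0.47,0.77,0,0],[0.47,0.77,0,0],[0.47,0.77,0,0],[0.47,0.77,0,0],[0.47,0.77,0,0],[0.47,0.77,0,0],[0.47,0.77,0,0],[0.47,0.77,0,0],[0.47,0.77,0,0]]' 1; python3 -m pendant '[[0.47,0.77,0.2,0],[0.4,0.75,0.3,0],[0,0,0,0],[0,0,0,0]]'; python3 -c "
from h import *
go(.58,.341,.05,70)
snap('wrist','w7')"
```

```text
time: 15.25
tool_pos: [0.5769, 0.2694, 0.2153]
tool_rot: [[-0.84, 0.542, 0.0], [0.542, 0.84, 0.0], [-0.0, 0.0, -1.0]]
wrist_force: [0.6, 0.1, -0.1]
opening: 0.0884
time: 15.65
tool_pos: [0.5802, 0.3383, 0.1946]
tool_rot: [[-0.841, 0.541, -0.001], [0.541, 0.841, -0.001], [0.0, -0.001, -1.0]]
wrist_force: [-0.2, -0.6, 0.0]
opening: 0.0885
t 15.65 at [0.5802 0.3383 0.1946] yaw 57.3 F [-0.2 -0.6  0. ] op 0.0885 j7 0.48
 total [0.04 0.06 3.61] minrows 4
 turn total -2.78 or 36.49
```

View pics/w7.png

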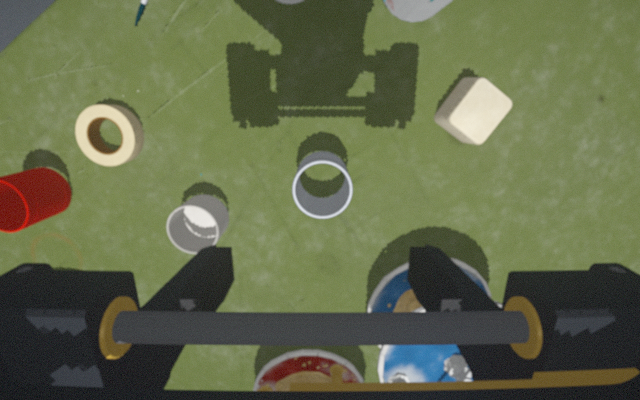

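```bash
python3 -c "
from h import *
r=wfit('w7',[(322,190)],z=.06)[0]
f=np.load('pics/top0.npz');P=cloud(cam('top'),f['d']).reshape(-1,3)
q=P-np.r_[r,0]; m=(q[:,2]>.07)&(q[:,2]<.4)&(np.hypot(q[:,0],q[:,1])<.16)
ty=np.array([.541,.841]);tx=np.array([-.841,.541])
print(m.sum(), [ (np.round(a,3)) for a in np.c_[q[m][:,:2]@tx,q[m][:,:2]@ty,q[m][:,2]][::15]])
go(r[0],r[1],.051)"
```

```text
(322, 190) [0.5796 0.3414] [166.1109   0.5796   0.3409]
127 [array([-0.13 ,  0.093,  0.098]), array([-0.144,  0.064,  0.094]), array([-0.13 ,  0.082,  0.09 ]), array([-0.112,  0.107,  0.085]), array([-0.092,  0.129,  0.097]), array([-0.12 ,  0.082,  0.099]), array([-0.106,  0.1  ,  0.094]), array([-0.099,  0.103,  0.096]), array([-0.102,  0.094,  0.09 ])]
t 15.7 at [0.581  0.3368 0.1951] yaw 57.1 F [ 0.6  0.3 -0.2] op 0.0882 j7 0.48
 total [0.09 0.07 3.6 ] minrows 4
```

Flask is clear of the body (>90 mm in tool x vs 37). Descend and grip.

```bash
python3 -m pendant '[[0.09,0.07,0.9,0],[0,0,0.9,0],[0,0,0.9,0],[0,0,0.87,0],[0,0,0,0],[0,0,0,0]]'; python3 -m pendant '[[0,0,0,0]]'; python3 -c "
from h import *
go(.5796,.341,.051)"
```

```text
time: 16.3
tool_pos: [0.58, 0.3409, 0.0533]
tool_rot: [[-0.839, 0.543, 0.001], [0.543, 0.839, -0.001], [-0.001, -0.0, -1.0]]
wrist_force: [0.6, -0.1, 0.8]
opening: 0.0881
time: 16.4
tool_pos: [0.5811, 0.3423, 0.055]
tool_rot: [[-0.84, 0.543, 0.004], [0.543, 0.84, 0.002], [-0.002, 0.003, -1.0]]
wrist_force: [-0.1, 0.4, 1.1]
opening: 0.0881
t 16.4 at [0.5811 0.3423 0.055 ] yaw 57.1 F [-0.1  0.4  1.1] op 0.0881 j7 0.49
 total [ 0.01 -0.05  0.1 ] minrows 1
```

```bash
python3 -m pendant '[[0.02,-0.04,0.08,0],[0,0,0,0],[0,0,0,0],[0,0,0,0],[0,0,0,0],[0,0,0,0],[0,0,0,0]]' 0.4 25; python3 -c "
from h import *
go(.5796,.341,.051)"
```

```text
time: 17.1
tool_pos: [0.5778, 0.3415, 0.0494]
tool_rot: [[-0.84, 0.542, 0.0], [0.542, 0.84, 0.0], [-0.0, 0.0, -1.0]]
wrist_force: [-0.4, -0.1, 2.5]
opening: 0.0529
t 17.1 at [0.5778 0.3415 0.0494] yaw 57.2 F [-0.4 -0.1  2.5] op 0.0529 j7 0.49
 total [-0.04  0.01 -0.04] minrows 1
```

```bash
python3 -m pendant '[[0,0,-0.6,0],[0,0,-1,0],[0,0,-1,0],[-0.3,-0.4,-0.6,0]]'; python3 -c "
from h import *
go(.600,-.046,.19)"
```

```text
time: 17.5
tool_pos: [0.5788, 0.3253, 0.1798]
tool_rot: [[-0.843, 0.538, 0.002], [0.538, 0.843, 0.004], [0.001, 0.005, -1.0]]
wrist_force: [0.3, 0.6, -2.4]
opening: 0.0533
t 17.5 at [0.5788 0.3253 0.1798] yaw 57.4 F [ 0.3  0.6 -2.4] op 0.0533 j7 0.5
 total [-5.44 -7.54 -0.29] minrows 10
```

```bash
python3 -m pendant '[[-0.54,-0.75,0,0],[-0.54,-0.75,0,0],[-0.54,-0.75,0,0],[-0.54,-0.75,0,0],[-0.54,-0.75,0,0],[-0.54,-0.75,0,0],[-0.54,-0.75,0,0],[-0.54,-0.75,0,0],[-0.54,-0.75,0,0],[-0.4,-0.4,0,0]]'; python3 -m pendant '[[0,0,0,0],[0,0,0,0],[0,0,0,0]]'; python3 -c "
from h import *
go(.600,-.046,.19)
snap('wrist','w8')"
```

```text
time: 18.5
tool_pos: [0.5998, -0.0371, 0.1767]
tool_rot: [[-0.838, 0.545, -0.002], [0.545, 0.838, -0.002], [0.0, -0.002, -1.0]]
wrist_force: [-0.4, 0.3, -2.3]
opening: 0.0532
time: 18.8
tool_pos: [0.6005, -0.0312, 0.1767]
tool_rot: [[-0.841, 0.54, -0.001], [0.54, 0.841, 0.001], [0.001, 0.0, -1.0]]
wrist_force: [-1.3, 0.9, -2.0]
opening: 0.0536
t 18.8 at [ 0.6005 -0.0312  0.1767] yaw 57.3 F [-1.3  0.9 -2. ] op 0.0536 j7 1.08
 total [-0.19 -0.32 -0.33] minrows 1
```

View pics/w8.png

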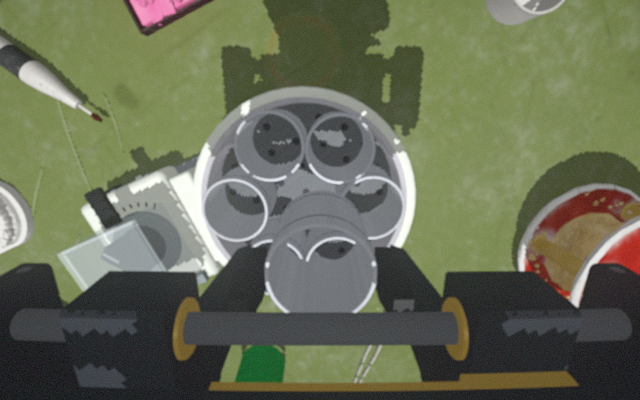

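```bash
python3 -c "
from h import *
f=np.load('pics/w8.npz');z=float(f['p'][2])+.0106
r=wfit('w8',[(321,259)],z=z,r=.0258,w=.006)[0]; d=r-f['p'][:2];print(d, d@f['R'][:2,0],d@f['R'][:2,1])
r=wfit('w5',[(320,258)],z=float(np.load('pics/w5.npz')['p'][2])+.0127,r=.0258,w=.006)[0]; f=np.load('pics/w5.npz');d=r-f['p'][:2];print(d, d@f['R'][:2,0],d@f['R'][:2,1])
R=wfit('w8',[(271,147),(340,147),(235,210),(373,208)],w=.006)"
```

```text
(321, 259) [ 0.5946 -0.0258] [ 4.03278e+01  6.00100e-01 -3.08000e-02]
[-0.00039964  0.00037011] 0.0005362595596788244 9.547360644616843e-05
(320, 258) [ 0.5602 -0.0942] [29.765   0.5657 -0.0987]
[-0.00195893  0.0014746 ] 0.0024467347560573616 0.0001590104220497334
(271, 147) [ 0.543  -0.0375] [ 8.18146e+01  5.41500e-01 -3.90000e-02]
(340, 147) [0.5713 0.0065] [7.46716e+01 5.72300e-01 5.00000e-03]
(235, 210) [ 0.5685 -0.091 ] [ 1.295242e+02  5.685000e-01 -9.250000e-02]
(373, 208) [0.6269 0.0033] [6.7636e+01 6.2640e-01 1.8000e-03]
```

```bash
python3 -m pendant '[[-0.19,-0.34,0.4,0],[0,0,0.45,0],[0,0,0,0],[0,0,0,0],[0,0,0,0]]'; python3 -c "
from h import *
go(.600,-.046,.125)"
```

```text
time: 19.35
tool_pos: [0.6006, -0.0476, 0.144]
tool_rot: [[-0.841, 0.541, 0.001], [0.541, 0.841, 0.0], [-0.001, 0.001, -1.0]]
wrist_force: [1.0, 0.3, -2.0]
opening: 0.0529
t 19.35 at [ 0.6006 -0.0476  0.144 ] yaw 57.3 F [ 1.   0.3 -2. ] op 0.0529 j7 1.11
 total [0.03 0.02 0.48] minrows 1
```

```bash
python3 -m pendant '[[0.03,0.03,0,0],[0,0,0.25,0],[0,0,0.25,0],[0,0,0,0],[0,0,0,0]]'; python3 -c "
from h import *
go(.600,-.046,.115)"
```

```text
time: 19.85
tool_pos: [0.5991, -0.047, 0.1225]
tool_rot: [[-0.84, 0.542, -0.001], [0.542, 0.84, -0.0], [0.001, -0.001, -1.0]]
wrist_force: [-0.1, 0.1, -2.8]
opening: 0.0531
t 19.85 at [ 0.5991 -0.047   0.1225] yaw 57.2 F [-0.1  0.1 -2.8] op 0.0531 j7 1.11
 total [-0.01  0.03  0.19] minrows 1
```

```bash
python3 -m pendant '[[0,0.02,0.15,0],[0,0,0.15,0],[0,0,0,0],[0,0,0,0]]'; python3 -c "
from h import *
go(.600,-.046,.08)"
```

```text
time: 20.25
tool_pos: [0.6, -0.0462, 0.111]
tool_rot: [[-0.84, 0.542, -0.0], [0.542, 0.84, -0.0], [0.0, -0.0, -1.0]]
wrist_force: [0.6, 0.8, -2.1]
opening: 0.0532
t 20.25 at [ 0.6    -0.0462  0.111 ] yaw 57.2 F [ 0.6  0.8 -2.1] op 0.0532 j7 1.12
 total [0.   0.01 0.77] minrows 1
```

In the hole by ~14 mm without contact. Continue to just above the neighbours' tops.

```bash
python3 -m pendant '[[0,0,0.25,0],[0,0,0.25,0],[0,0,0.22,0],[0,0,0,0],[0,0,0,0]]'; python3 -c "
from h import *
go(.600,-.046,.08)"
```

```text
time: 20.75
tool_pos: [0.5998, -0.0463, 0.0819]
tool_rot: [[-0.84, 0.542, -0.001], [0.542, 0.84, -0.0], [0.0, -0.0, -1.0]]
wrist_force: [-0.1, 0.3, -1.8]
opening: 0.053
t 20.75 at [ 0.5998 -0.0463  0.0819] yaw 57.2 F [-0.1  0.3 -1.8] op 0.053 j7 1.12
 total [0.   0.01 0.05] minrows 1
```

```bash
python3 -m pendant '[[0,0,0.06,0],[0,0,0,0]]'; python3 -m pendant '[[0,0,0,0],[0,0,0,0],[0,0,0,0]]' 0.75;  python3 -m pendant '[[0,0,-0.8,0],[0,0,-1,0],[-0.6,0.2,-1,0],[-0.6,0.2,-1,0],[0,0,0,0],[0,0,0,0]]' 0; python3 -c "
from h import *
go(.600,-.046,.08)
snap('wrist','w9')
f=np.load('pics/w9.npz')
cv2.imwrite('pics/w9c.png',cv2.resize(f['im'][0:270,130:490,::-1],None,fx=2.2,fy=2.2,interpolation=cv2.INTER_CUBIC))"
```

```text
time: 20.95
tool_pos: [0.6001, -0.0463, 0.08]
tool_rot: [[-0.84, 0.542, 0.0], [0.542, 0.84, -0.0], [-0.0, 0.0, -1.0]]
wrist_force: [0.2, 0.1, -2.7]
opening: 0.0533
time: 21.25
tool_pos: [0.6004, -0.0462, 0.0804]
tool_rot: [[-0.84, 0.542, 0.001], [0.542, 0.84, -0.0], [-0.001, 0.001, -1.0]]
wrist_force: [0.7, -0.4, -0.7]
opening: 0.0659
time: 21.85
tool_pos: [0.6496, -0.0589, 0.2327]
tool_rot: [[-0.84, 0.542, 0.002], [0.542, 0.84, -0.0], [-0.002, 0.001, -1.0]]
wrist_force: [-0.4, 0.5, -1.0]
opening: 0.02
t 21.85 at [ 0.6496 -0.0589  0.2327] yaw 57.2 F [-0.4  0.5 -1. ] op 0.02 j7 1.11
 total [ 1.22 -0.41  3.82] minrows 5
```

View pics/w9c.png

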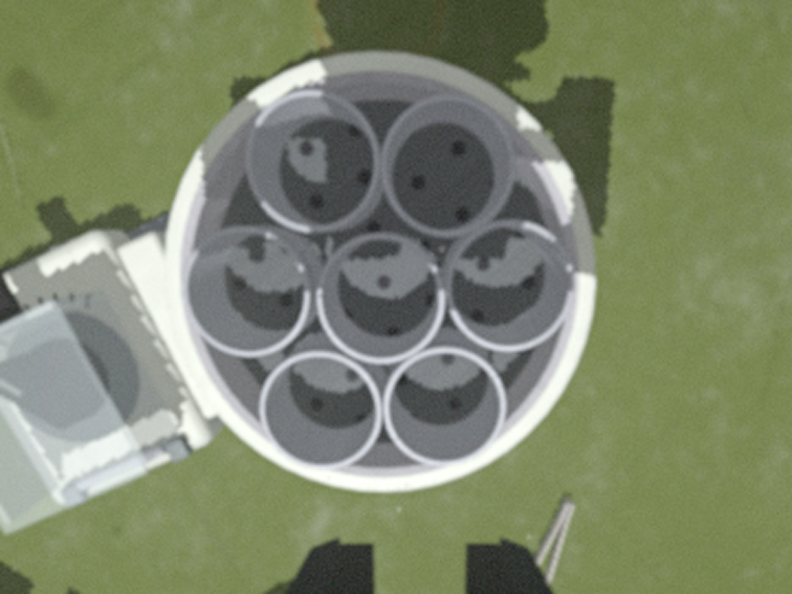

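```bash
python3 -c "
from h import *
U=[(131+314/2.2,163/2.2),(131+447/2.2,166/2.2),(131+510/2.2,287/2.2),(131+444/2.2,405/2.2),(131+321/2.2,410/2.2),(131+249/2.2,292/2.2),(131+381/2.2,298/2.2)]
R=wfit('w9',U,w=.005)
f=np.load('pics/w9.npz');P=cloud(cam('wrist',f['p'],f['R']),f['d']).reshape(-1,3)
rel(R,(.598,-.046))
for r in R:
    q=np.hypot(*(P[:,:2]-r).T);m=(q<.0275)&(q>.024);z=P[m,2];print(np.round(np.percentile(z,[80,90,95,99]),4))
"
```

```text
(273.72727272727275, 74.09090909090908) [ 0.5432 -0.0376] [ 6.27103e+01  5.41700e-01 -3.91000e-02]
(334.18181818181813, 75.45454545454545) [0.5729 0.0062] [4.42612e+01 5.72400e-01 5.20000e-03]
(362.8181818181818, 130.45454545454544) [0.6272 0.0031] [8.69999e+01 6.26200e-01 2.10000e-03]
(332.8181818181818, 184.09090909090907) [ 0.6552 -0.0469] [ 1.335999e+02  6.557000e-01 -4.890000e-02]
(276.9090909090909, 186.36363636363635) [ 0.6279 -0.0933] [ 1.311529e+02  6.279000e-01 -9.580000e-02]
(244.1818181818182, 132.72727272727272) [ 0.5699 -0.0895] [80.0756  0.5679 -0.0925]
(304.18181818181813, 135.45454545454544) [ 0.6019 -0.0446] [ 1.036151e+02  6.014000e-01 -4.610000e-02]
[-56.3   6.9] r 56.7 ang 173.0
[-25.6  51.2] r 57.3 ang 116.6
[28.2 48.1] r 55.8 ang 59.6
[57.7 -2.9] r 57.7 ang 357.1
[ 29.9 -49.8] r 58.1 ang 301.0
[-30.1 -46.5] r 55.4 ang 237.1
[ 3.4 -0.1] r 3.4 ang 359.1
[0.0754 0.076  0.0764 0.077 ]
[0.3785 0.3785 0.3785 0.3785]
[0.3206 0.3209 0.3212 0.3216]
[0.3225 0.3303 0.3311 0.332 ]
[0.3305 0.3315 0.3321 0.3329]
[0.3137 0.3146 0.3153 0.3303]
[0.3217 0.3307 0.3313 0.3319]
```

```bash
python3 -c "
from h import *
R=[(.5417,-.0391),(.5724,.0052),(.6262,.0021),(.6557,-.0489),(.6279,-.0958),(.5679,-.0925),(.6014,-.0461)]
f=np.load('pics/w9.npz');P=cloud(cam('wrist',f['p'],f['R']),f['d']).reshape(-1,3)[(f['d'].ravel()>.15)]
for r in R:
    v=P[:,:2]-r;q=np.hypot(*v.T);m=(q<.0285)&(q>.024)&(P[:,2]>.06);p=P[m]
    top=p[p[:,2]>np.percentile(p[:,2],60)];A=np.c_[top[:,:2]-r,np.ones(len(top))];c=np.linalg.lstsq(A,top[:,2],rcond=None)[0]
    print(len(p),np.round(np.percentile(p[:,2],[60,80,95]),4),'tilt',np.round(c,3))
"
```

```text
758 [0.0754 0.076  0.0767] tilt [-0.001  0.     0.076]
823 [0.0755 0.0761 0.0768] tilt [ 0.    -0.     0.076]
793 [0.0754 0.076  0.0767] tilt [ 0.003 -0.001  0.076]
873 [0.0756 0.0765 0.2379] tilt [-1.613 -1.304  0.103]
751 [0.0757 0.0765 0.2384] tilt [0.016 2.132 0.098]
709 [0.0753 0.076  0.0767] tilt [0.002 0.002 0.076]
738 [0.0755 0.0762 0.0769] tilt [0.002 0.002 0.076]
```

```bash
python3 -c "
from h import *
for n in ['w1','w3','w5','w6','w8']:
    f=np.load(f'pics/{n}.npz');im=f['im'];c=cam('wrist',f['p'],f['R'])
    v,u=np.where((im.max(2)<60)); X=ray(c,np.c_[u,v],.075)
    m=(np.abs(X[:,0]-.515)<.03)&(np.abs(X[:,1]+.185)<.03)
    p=cv2.minAreaRect((X[m][:,:2]*1e3).astype(np.float32)); print(n,m.sum(),np.round(p[0],1),np.round(p[1],1),round(p[2],1))
    X=ray(c,np.c_[u,v],.075)
f=np.load('pics/w6.npz');cv2.imwrite('pics/g.png',cv2.resize(f['im'][140:290,140:300,::-1],None,fx=4.5,fy=4.5,interpolation=cv2.INTER_CUBIC))"
```

```text
w1 102 [ 508.1 -183.2] [14.4 26.8] 82.0
w3 169 [ 506.1 -182.4] [14.5 25.2] 80.0
w5 61 [ 508.5 -180.8] [14.1 31.9] 70.4
w6 67 [ 507.8 -182.7] [14.4 31.5] 74.2
w8 171 [ 510.4 -177.8] [25.9 31.8] 66.3
```

View pics/g.png

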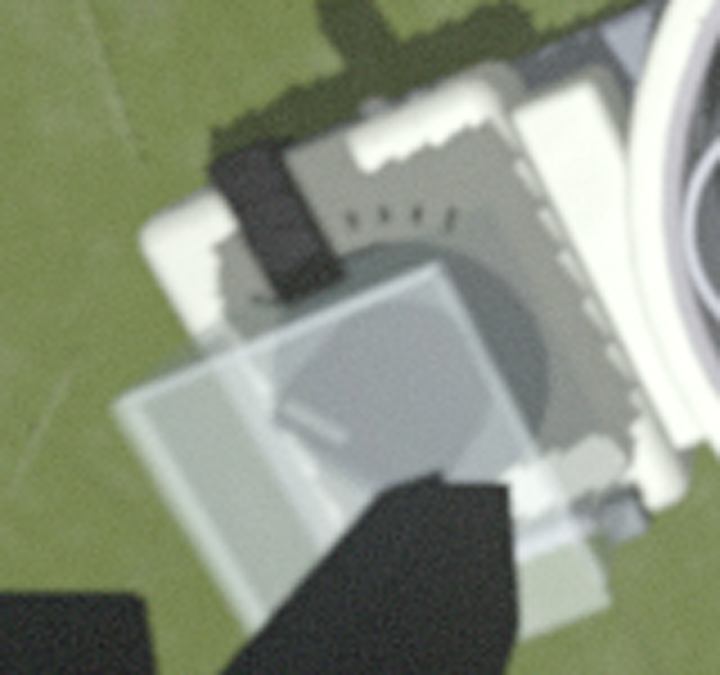

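```bash
python3 -c "
from h import *
go(.5055,-.1826,.12,82)"
```

```text
t 21.9 at [ 0.6483 -0.0586  0.2313] yaw 57.2 F [-0.5 -0.6 -0.4] op 0.0164 j7 1.11
 total [ 1.32 -4.54  2.78] minrows 6
 turn total -5.41 or 33.86
```

```bash
python3 -m pendant '[[0.27,-0.9,0,0],[0.27,-0.9,0,0],[0.27,-0.9,0,0],[0.27,-0.9,0,0],[0.24,-0.94,0,0],[0,0,0.5,-1],[0,0,0.5,-1],[0,0,0.6,-1],[0,0,0.6,-1],[0,0,0.5,-1]]' 0.5 12; python3 -m pendant '[[0,0,0,-0.4],[0,0,0,0],[0,0,0,0]]'; python3 -c "
from h import *
go(.5055,-.1826,.062,82)
snap('wrist','w10')"
```

```text
time: 22.9
tool_pos: [0.5038, -0.1818, 0.1213]
tool_rot: [[-0.986, 0.168, -0.004], [0.168, 0.986, 0.001], [0.004, 0.001, -1.0]]
wrist_force: [0.5, -1.0, -0.6]
opening: 0.0441
time: 23.2
tool_pos: [0.5063, -0.1829, 0.1246]
tool_rot: [[-0.99, 0.142, 0.001], [0.142, 0.99, -0.0], [-0.001, -0.0, -1.0]]
wrist_force: [0.5, 1.1, 0.4]
opening: 0.0441
t 23.2 at [ 0.5063 -0.1829  0.1246] yaw 81.8 F [0.5 1.1 0.4] op 0.0441 j7 1.76
 total [0.02 0.   1.57] minrows 2
 turn total -0.03 or 39.24
```

View pics/w10.png

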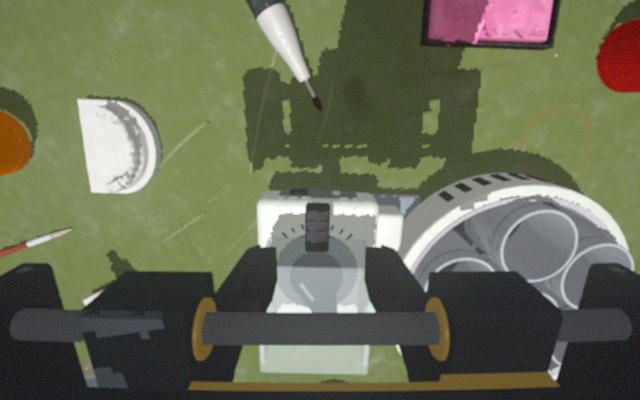

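```bash
python3 -c "
from h import *
f=np.load('pics/w10.npz');c=cam('wrist',f['p'],f['R'])
print(np.round(ray(c,[(318,203),(317,251),(306,228),(330,228)],.075),4))
R=99.5;a0=.223
P=[np.array([R*np.cos(a0+t),R*np.sin(a0+t)]) for t in np.arange(0,1.41,.1)]
for i in range(14):
    d=(P[i+1]-P[i])/40;print(round(.1*(i+1),1),np.round([d[0],-d[1]],2))
"
```

```text
[[ 0.4905 -0.1812  0.075 ]
 [ 0.5234 -0.1866  0.075 ]
 [ 0.5062 -0.1913  0.075 ]
 [ 0.5084 -0.1759  0.075 ]]
0.1 [-0.07 -0.24]
0.2 [-0.09 -0.23]
0.3 [-0.11 -0.22]
0.4 [-0.13 -0.21]
0.5 [-0.15 -0.19]
0.6 [-0.17 -0.18]
0.7 [-0.19 -0.16]
0.8 [-0.21 -0.14]
0.9 [-0.22 -0.12]
1.0 [-0.23 -0.1 ]
1.1 [-0.24 -0.07]
1.2 [-0.24 -0.05]
1.3 [-0.25 -0.02]
1.4 [-0.25  0.  ]
```

```bash
python3 -m pendant '[[0,0,0.8,0],[0,0,0.75,0],[0,0,0,0],[0,0,0,0]]'; python3 -m pendant '[[0,0,0,0],[0,0,0,0],[0,0,0,0],[0,0,0,0]]' 0.05 12; python3 -c "
from h import *
go(.5055,-.1826,.062,82)"
```

```text
time: 23.65
tool_pos: [0.5064, -0.1829, 0.0627]
tool_rot: [[-0.99, 0.141, 0.0], [0.141, 0.99, -0.0], [-0.0, -0.0, -1.0]]
wrist_force: [-0.4, -0.8, 0.1]
opening: 0.0443
time: 24.05
tool_pos: [0.5065, -0.1852, 0.0629]
tool_rot: [[-0.99, 0.142, 0.002], [0.142, 0.99, -0.003], [-0.002, -0.003, -1.0]]
wrist_force: [0.6, -0.3, 1.9]
opening: 0.0157
t 24.05 at [ 0.5065 -0.1852  0.0629] yaw 81.9 F [ 0.6 -0.3  1.9] op 0.0157 j7 1.78
 total [0.03 0.06 0.02] minrows 1
 turn total -0.03 or 39.24
```

Gripped at 15.7 mm (tab is 16). Lift along the arc.

```bash
python3 -m pendant '[[-0.07,0,-0.24,0],[-0.09,0,-0.23,0],[-0.11,0,-0.22,0],[-0.13,0,-0.21,0],[-0.15,0,-0.19,0],[-0.17,0,-0.18,0],[-0.19,0,-0.16,0]]'; python3 -c "
from h import *
go(.5055,-.1826,.062,82)"
```

```text
time: 24.75
tool_pos: [0.5416, -0.1909, 0.1197]
tool_rot: [[-0.99, 0.143, -0.0], [0.143, 0.99, -0.003], [-0.0, -0.003, -1.0]]
wrist_force: [-0.2, -7.3, -3.8]
opening: 0.0159
t 24.75 at [ 0.5416 -0.1909  0.1197] yaw 81.8 F [-0.2 -7.3 -3.8] op 0.0159 j7 1.76
 total [0.92 0.08 1.44] minrows 2
 turn total -0.05 or 39.22
```

```bash
python3 -m pendant '[[-0.21,0,-0.14,0],[-0.22,0,-0.12,0],[-0.23,0,-0.1,0],[-0.24,0,-0.07,0],[-0.24,0,-0.05,0],[-0.25,0,-0.02,0],[-0.25,0,0,0]]'; python3 -m pendant '[[0,0,0,0]]'; python3 -c "
from h import *
go(.5055,-.1826,.062,82)
snap('side','s1',(230,120,430,260),4)"
```

```text
time: 25.45
tool_pos: [0.6064, -0.2018, 0.14]
tool_rot: [[-0.99, 0.143, -0.0], [0.143, 0.99, -0.005], [-0.0, -0.005, -1.0]]
wrist_force: [-2.6, -9.4, -0.4]
opening: 0.0155
time: 25.55
tool_pos: [0.6073, -0.2019, 0.14]
tool_rot: [[-0.99, 0.143, 0.001], [0.143, 0.99, -0.006], [-0.002, -0.005, -1.0]]
wrist_force: [-2.2, -7.8, 2.9]
opening: 0.0159
t 25.55 at [ 0.6073 -0.2019  0.14  ] yaw 81.8 F [-2.2 -7.8  2.9] op 0.0159 j7 1.75
 total [2.59 0.13 1.94] minrows 4
 turn total -0.05 or 39.22
```

View pics/s1.png

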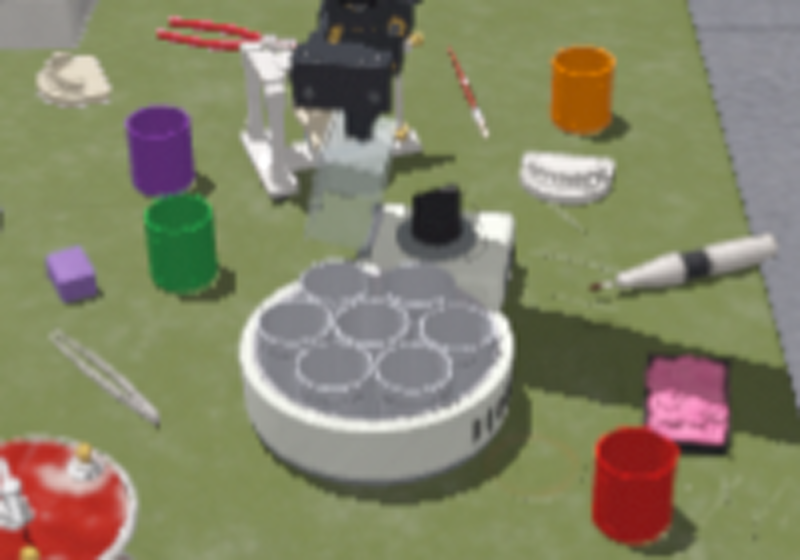

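```bash
python3 -m pendant '[[0,0,0,0],[0,0,0,0],[0,0,-0.6,0],[0,0,-1,0],[0.5,0,-1,0],[1,0,0,0],[1,0,0,0],[0,0,0,0],[0,0,0,0]]' 0.5; python3 -c "
from h import *
go(.56,-.19,.19,82)
snap('wrist','w11')"
```

```text
time: 26.5
tool_pos: [0.5079, -0.1824, 0.2435]
tool_rot: [[-0.99, 0.14, 0.001], [0.14, 0.99, 0.001], [-0.001, 0.001, -1.0]]
wrist_force: [0.3, -0.2, 0.7]
opening: 0.0438
t 26.5 at [ 0.5079 -0.1824  0.2435] yaw 82.0 F [ 0.3 -0.2  0.7] op 0.0438 j7 1.74
 total [-1.31 -0.01  1.34] minrows 2
 turn total -0.01 or 39.26
```

View pics/w11.png

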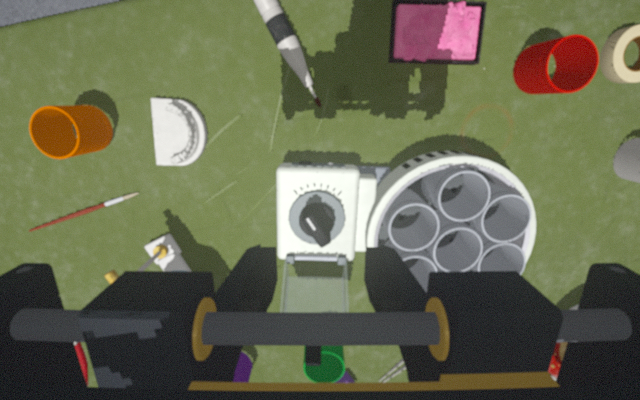

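```bash
python3 -c "
from h import *
f=np.load('pics/w11.npz');im=f['im'];c=cam('wrist',f['p'],f['R'])
P=cloud(c,f['d']);m=(np.abs(P[...,2]-.089)<.003)&(np.abs(P[...,0]-.555)<.04)&(np.abs(P[...,1]+.19)<.04)&(f['d']>.1)
q=P[m];r=cv2.minAreaRect((q[:,:2]*1e3).astype(np.float32));print(m.sum(),r,np.median(q[:,2]))
e,v=np.linalg.eigh(np.cov(q[:,:2].T));print(q.mean(0),np.degrees(np.arctan2(v[1,1],v[0,1])))
cv2.imwrite('pics/d.png',cv2.resize(im[160:280,260:380,::-1],None,fx=5,fy=5,interpolation=cv2.INTER_CUBIC))"
```

```text
469 ((553.0194091796875, -192.11172485351562), (37.49944305419922, 13.84913444519043), 24.485641479492188) 0.08866644915822738
[ 0.55226129 -0.19190023  0.08858026] -155.3592969289216
```

View pics/d.png

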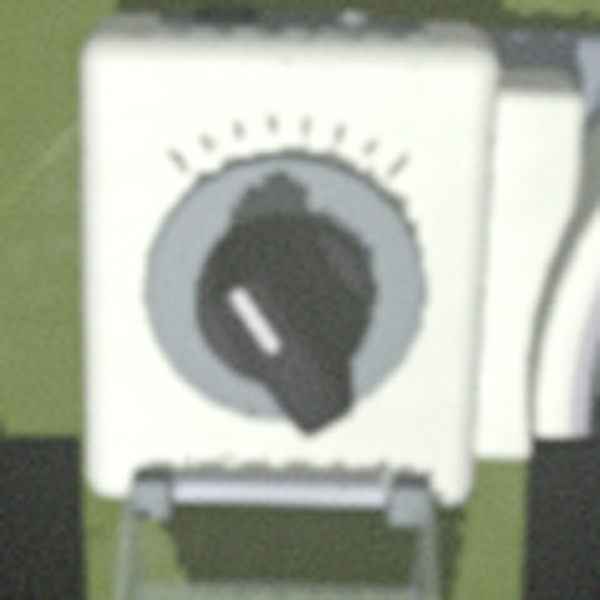

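```bash
python3 -c "
from h import *
go(.553,-.192,.068,114.5)"; python3 -m pendant '[[-0.6,0,0,-1],[-0.5,0.22,0.8,-1],[0,0,0.8,-1],[0,0,0.8,-1],[0,0,0.5,-1],[0,0,0,-1],[0,0,0,-1],[0,0,0,0],[0,0,0,0]]';python3 -c "
from h import *
go(.553,-.192,.068,114.5)"
```

```text
t 26.55 at [ 0.509  -0.1825  0.2436] yaw 82.0 F [ 0.3 -0.3  0.2] op 0.0439 j7 1.74
 total [-1.12 -0.08  4.39] minrows 5
 turn total -7.09 or 32.18
time: 27.45
tool_pos: [0.5534, -0.1787, 0.127]
tool_rot: [[-0.914, -0.405, 0.001], [-0.405, 0.914, 0.0], [-0.001, 0.0, -1.0]]
wrist_force: [1.2, 0.2, -0.5]
opening: 0.0443
t 27.45 at [ 0.5534 -0.1787  0.127 ] yaw 113.9 F [ 1.2  0.2 -0.5] op 0.0443 j7 2.22
 total [ 0.14 -0.3   1.47] minrows 2
 turn total -0.13 or 39.14
```

```bash
python3 -m pendant '[[0.14,-0.3,0,0],[0,0,0,0],[0,0,0.7,0],[0,0,0.75,0],[0,0,0,0]]'; python3 -m pendant '[[0,0,0,0],[0,0,0,0],[0,0,0,0],[0,0,0,0],[0,0,0,0]]' 0.05 20;python3 -c "
from h import *
go(.553,-.192,.068,114.5)"
```

```text
time: 27.95
tool_pos: [0.5494, -0.1917, 0.066]
tool_rot: [[-0.914, -0.406, -0.006], [-0.406, 0.914, 0.002], [0.005, 0.004, -1.0]]
wrist_force: [-0.5, -0.6, -0.5]
opening: 0.0435
time: 28.45
tool_pos: [0.5531, -0.1928, 0.0703]
tool_rot: [[-0.914, -0.407, 0.002], [-0.407, 0.914, -0.001], [-0.002, -0.002, -1.0]]
wrist_force: [0.0, -1.0, 4.9]
opening: 0.0141
t 28.45 at [ 0.5531 -0.1928  0.0703] yaw 114.0 F [ 0.  -1.   4.9] op 0.0141 j7 2.24
 total [-0.    0.02  0.06] minrows 1
 turn total -0.11 or 39.16
```

```bash
python3 -m pendant '[[0,0,0,1],[0,0,0,1],[0,0,0,1],[0,0,0,1],[0,0,0,1],[0,0,0,1],[0,0,0,1],[0,0,0,1],[0,0,0,1],[0,0,0,1]]'; python3 -m pendant '[[0,0,0,1],[0,0,0,1],[0,0,0,1],[0,0,0,1],[0,0,0,1],[0,0,0,0]]'; python3 -c "
from h import *
go(.553,-.192,.068,41)
print(env.get_state()['moment'])"
```

```text
time: 29.45
tool_pos: [0.5532, -0.1931, 0.0703]
tool_rot: [[-0.927, 0.375, 0.002], [0.375, 0.927, -0.001], [-0.003, -0.0, -1.0]]
wrist_force: [0.4, -2.3, 5.7]
opening: 0.0141
time: 30.05
tool_pos: [0.5531, -0.1932, 0.0703]
tool_rot: [[-0.708, 0.706, 0.002], [0.706, 0.708, -0.002], [-0.003, 0.0, -1.0]]
wrist_force: [-0.0, -2.3, 5.8]
opening: 0.0138
t 30.05 at [ 0.5531 -0.1932  0.0703] yaw 45.1 F [-0.  -2.3  5.8] op 0.0138 j7 1.3
 total [0.02 0.02 0.06] minrows 1
 turn total 0.9 or -38.37
[-0.48204559  0.09773097 -0.01655378]
```

```bash
python3 -m pendant '[[0,0,0,0.5],[0,0,0,0.5],[0,0,0,0.3],[0,0,0,0]]'; python3 -c "
from h import *
go(.553,-.192,.068,41)
print(env.get_state()['moment'])"
```

```text
time: 30.45
tool_pos: [0.5531, -0.1932, 0.0703]
tool_rot: [[-0.633, 0.774, 0.002], [0.774, 0.633, -0.002], [-0.003, 0.001, -1.0]]
wrist_force: [0.9, -2.0, 6.2]
opening: 0.0136
t 30.45 at [ 0.5531 -0.1932  0.0703] yaw 39.3 F [ 0.9 -2.   6.2] op 0.0136 j7 1.22
 total [0.03 0.02 0.06] minrows 1
 turn total -0.37 or 38.9
[-0.45938943  0.0739806   0.2822616 ]
```

```bash
python3 -m pendant '[[0,0,0,0],[0,0,0,0],[0,0,0,0],[0,0,-0.8,0],[0,0,-1,0],[0,0,-1,0],[0,0,-1,0],[0.8,0.4,0,0],[0,0,0,0],[0,0,0,0]]' 0.5; python3 -c "
from h import *
go(.553,-.192,.068,41)
f=snap('wrist','w12');snap('side','s2',(230,120,430,260),4)
f=np.load('pics/w12.npz');c=cam('wrist',f['p'],f['R'])
P=cloud(c,f['d']);m=(np.abs(P[...,2]-.089)<.003)&(np.hypot(P[...,0]-.553,P[...,1]+.192)<.024)&(f['d']>.1)
q=P[m];r=cv2.minAreaRect((q[:,:2]*1e3).astype(np.float32));print(m.sum(),r)
e,v=np.linalg.eigh(np.cov(q[:,:2].T));a=np.degrees(np.arctan2(v[1,1],v[0,1]));a=(a+90)%180-90;print(a,'q est',.7-np.radians(a+8))"
```

```text
time: 31.45
tool_pos: [0.5441, -0.1562, 0.2209]
tool_rot: [[-0.635, 0.773, -0.0], [0.773, 0.635, 0.001], [0.001, 0.0, -1.0]]
wrist_force: [0.4, -0.3, -0.4]
opening: 0.0437
t 31.45 at [ 0.5441 -0.1562  0.2209] yaw 39.4 F [ 0.4 -0.3 -0.4] op 0.0437 j7 1.08
 total [-0.84 -0.4   3.82] minrows 4
 turn total -0.34 or 38.93
558 ((553.3231201171875, -191.85707092285156), (13.934965133666992, 36.99308776855469), 39.3390998840332)
-49.32632147109865 q est 1.421280377408298
```

View pics/w12.png

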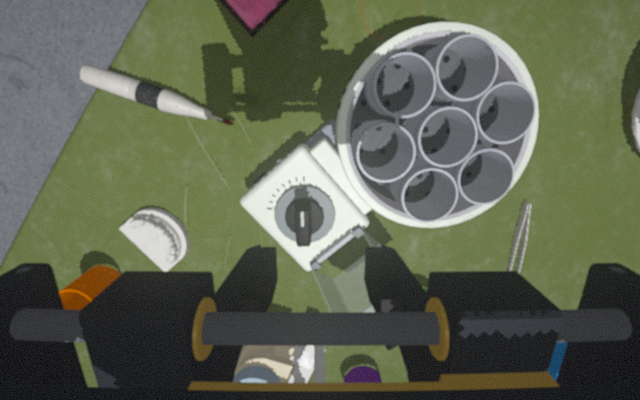

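View pics/s2.png

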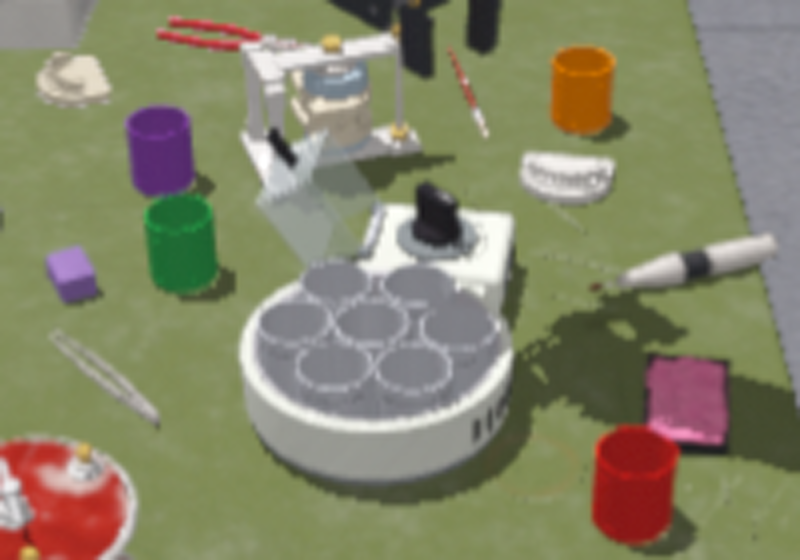

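```bash
python3 -c "
from h import *
print(ray(cam('side'),[(298.5,152.5)],.131)); f=.99,-.139
print(.6015+.079*.99,-.196-.079*.139)
print(env.get_state()['time'],env.get_state()['wrist_force']); job.finish_job()"
```

```text
[[ 0.67445005 -0.21704444  0.131     ]]
0.67971 -0.206981
31.55 [ 0.46345965  0.0111831  -0.39751417]
the job is handed in; nothing more can be done
```

All seven rings are in the well, the guard is tipped right back and the dial is at its stop. I handed the job in at about 31.6 s; it reports no verdict.

- **Rings:** I slid the five rings in the well round the wall, set one worktop ring in the wall gap and lowered the other into the middle. All seven rims measured about 76 mm above the worktop, as they should. Five showed no tilt. For the two nearest the fingers the tilt fit was spoiled by the fingers in view, though they look upright in the pictures. The wall rings' axes measured 55 to 58 mm from the centre; the limit is 60 mm. The drum-centre fits disagreed by 2 to 4 mm between pictures.
- **Guard:** I lifted it by the tab and let it fall back. The tab tip is about 11 mm from its expected fully-back position, in line with single-camera error, and the side picture shows it right back.
- **Dial:** I turned it until the torque rose at the stop. The bar's angle reads about 1.42 rad, against 1.40 at the stop.
- **End state:** The gripper was open and touching nothing, at about zero wrist force. The arm never touched the pot, tape roll, wax tray or white cast. I did not measure their positions at the end.

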